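Get the chip tray from behind the jars and run it under the microscope

ROBOT

A 6-joint arm with a two-finger parallel gripper is mounted at the origin on the work surface. World frame = base frame: x ahead of the robot, y to its left, z up, the work surface at z = 0. Lengths are in m, angles in rad, forces in N, time in s.
With the tool pointing down it reaches from about 0.425 to 0.925 m from the base axis. Payload 12.5 kg.
Tool frame: the origin (TCP) lies between the finger pads; the fingertips stand 8 mm ahead of it and the grasp point (between the pads) lies 11 mm behind it (ctrl.tips_ahead is the distance from the TCP to the fingertips, in m); z points along the fingers, y is the direction in which the jaws open and shut (so a half turn about z gives the same grasp; the last joint's range is limited). The gripper opens to 85 mm and grips with 20 to 120 N. Pads are 22 mm wide; open, the fingers measure 114 mm over their backs; the gripper's body (76 mm by 85 mm) begins 54 mm behind the grasp point. The pads swing forward as they close: fully open they stand 13 mm farther back than shut.
Start: joints at [-1.416, 0.491, 1.559, -0, 1.092, -0.106], TCP at [0.161, -0.604, 0.239] pointing down, gripper open.
Joint ranges: [-3.1, 3.1], [-0.84, 2.19], [0.05, 2.79], [-1.13, 4.28], [0.06, 2.93], [-2.69, 2.69]. Speed limits (rad/s): [2.22, 2.22, 2.79, 3.14, 3.14, 3.14].

INTERFACE

Orientations are given as a 3x3 rotation matrix whose columns are the frame's x, y, z axes.
In Python, from rig import telemetry, imaging, hand_in, ctrl gives the robot as it stands. The module is installed in compiled form; this text tells all that it offers.
- The arm moves only by the tool play_rows, never from a script. Its arguments are lists of equal length, an entry for each row: "claw": the closure, from 0 (fully open) to 1 (shut); "linear": the shift along the tool's x, y, z in mm, a list of three; "rotation": the turn, a rotation vector about the tool's x, y, z in degrees, a list of three. In form: {"claw": [claw, ...], "linear": [[tx, ty, tz], ...], "rotation": [[rx, ry, rz], ...]}. A call has 1 to 5 rows; each row shifts and turns the pose as measured when the row begins, along the tool's axes as they then stand; what a row does not reach is not made up. A row lasts 1/10 s, in which the tool goes at most 50 mm and 8.59 degrees, less where a joint would pass 70% of its speed; a pose out of reach is approached as far as the arm can. A call is refused whole if a number of a shift passes 50 or a number of a turn 8.59, either way. A call with a gripper value outside its range is refused whole. The fingers move at their own pace and stop on an object; the grip force is fixed at half the most. Time passes only in rows, so rows that do not move let the fingers close. It gives the time, the measured TCP pose, the force and the opening at its end, in the units of the state.
- telemetry.sense(): the state, without advancing time (a new reading comes with each control period).
- imaging.grab_frame(name): name is "scene" or "top"; returns (picture, depth): 420x560x3 uint8, red, green, blue; 420x560 float32, m along the optical axis (not along the pixel's ray), 0 where there is no reading.
- imaging.camera_info(name): a dict with "fx", "fy", "cx", "cy" (pixels), "camera_from_world" (4x4, takes a point from world to camera coordinates). Camera axes: x right, y down, z forward; pixel columns grow to the right and rows downward; lengths in m; the calibration is good to about 2 mm. A picture is of the moment at which its call begins. camera_info takes no time and is no camera call.
- hand_in(): hands the job in, once; it reports no verdict.
The state is a dict: "time": time; "joints": joint angles; "qd": joint speeds; "joint_torque": joint torques, N m; "position": TCP position; "eef_rot": TCP orientation; "wrist_force": force on the tool from outside, world axes, zero at the start; "torque": the same for the moment, N m; "opening": finger opening in m.
Only numpy, scipy, OpenCV 4.12 (cv2) and the standard library are available. Lean on these libraries where they do the work, as an engineer would, in place of code of your own. Each camera call takes 0.05 s, during which the arm holds its last target.

TASK

The orange chip tray lies in the wooden rack behind two sample jars and under the green slide box: clear both jars and the slide box into the blue side tray, then put the chip tray on the roller track so that it runs down and comes to rest against the stop under the microscope. Then tidy the rack again: lay the slide box lengthwise on the rubber strip where the chip tray was, and stand each jar back on the round pad where it stood before. Keep everything right way up, set the jars down without dropping them, and leave the mug, the brown bottle and the glass dish where they are.

Things in the scene. Friction and masses are not known exactly. Their poses are not given: they have to be found in the camera images.
- jar_yellow: White sample jar, YELLOW screw lid, blank label: upright cylinder 56 mm across, 100 mm high (lid: top 22 mm, same width), about 0.25 kg. Origin: centre of underside. Starts on one of the rack's two round pads, 4 to 10 mm in front of the chip tray; must go back to the same pad.
- jar_blue: The same jar with a BLUE lid, on the rack's other pad (which jar is on which pad changes), 86 mm from the first, centre to centre; must go back to its own pad.
- slide_box: Closed green plastic slide box, 90 mm long (its x) by 44 mm wide (its y) by 32 mm high, a white paper label on top, about 0.15 kg. Origin: centre of its underside. Starts lying loose, lengthwise, on the middle of the chip tray.
- chip_tray: Closed orange rock-chip tray, clear lid window with rock chips under it: 160 mm long (its x) by 46 mm (its y) by 34 mm high, flat top and underside, about 0.22 kg. Origin: centre of underside. Starts in the rack behind the jars, under the slide box (its ends show). Either end may lead on the roller track.
- rack: Fixed wooden rack, 166 (x) by 270 mm (y); origin under its centre, on the bench; -x is its open front. Floor at z=12 mm. Round rubber pads, 60 mm across, for the jars at x=-48, y=+-43 mm; behind them a black rubber strip 56 by 176 mm (long in y), centre x=+10, y=0, where the chip tray lies. Pads and strip are flush. Backboard x=70 to 80, top z=34; end boards y=+-125 to 135, top z=40 mm.
- side_tray: Fixed pale-blue plastic tray, empty, 230 (x) by 206 mm (y), rim 20 mm high, walls 5 mm. Origin: centre of underside; floor 5 mm above it. Side area for the jars and slide box, anywhere flat on its floor. It is left or right of the rack, the roller track on the other side.
- roller_track: Fixed track; origin on bench, mid-track; +x runs down to the stop. Free rollers, x=-168 to 129 mm: tops z=52 at x=0, falling 5 deg to +x. Rails 64 mm apart inside, 6 mm above rollers. Stop face x=150; tray against it: origin x=70, z=46. Microscope over x=55 to 125, z=170 to 320 mm, post x=205: release the tray at the upper end (centre x about -85), it runs down in about 2 s.
- mug: Red mug, 80 mm across, 88 mm high, behind the rack. Bystander. Origin: centre of its underside.
- bottle: Brown glass bottle, 50 mm across, 105 mm high, behind the rack. Bystander. Origin: centre of its underside.
- dish: Shallow glass dish, 90 mm across, 16 mm high, between the robot and the rack. Bystander. Origin: centre of its underside.
There are look-alikes about, which are no part of the job. What is shaped like the jar_yellow but pink or turquoise is not meant. Of the things like the chip_tray, leave any that is pink; of the rest the smaller one is meant.

How it is judged:
By the outcome, as a careful person would: the job done as asked, in the order asked, and still so for the second after the job is handed in, with the robot touching nothing.
It also fails if it takes over 144 s, if anything falls off the work surface, if the arm or the gripper's body presses on something with over 40 N, if the wrist force passes 120 N, or if a joint passes its speed limit or range.

## Working session

There is one attempt and no reset: what is moved stays moved. The work goes in short steps, Python scripts to look and compute and a tool call to move; the robot and the scene stay as the last step left them, time stands still between calls to the robot, and variables do not carry over. Pictures are saved under pics/ and viewed, and the job is handed in when it is done.

Besides the shell and the picture viewer there is one more tool, called as name(argument=value, ...), one argument or row to a line, values as JSON. play_rows: Moves the arm, as the interface text tells. Its arguments: {"type":"object","properties":{"claw":{"type":"array","items":{"type":"number"}},"linear":{"type":"array","items":{"type":"array","items":{"type":"number"}}},"rotation":{"type":"array","items":{"type":"array","items":{"type":"number"}}}},"required":["claw","linear","rotation"]}

```bash
mkdir -p pics; cat > h.py <<'E'
import numpy as np, cv2
from rig import telemetry, imaging, hand_in, ctrl
def grab(n,tag):
    im,d=imaging.grab_frame(n); np.savez(f'{n}.npz',im=im,d=d)
    cv2.imwrite(f'pics/{tag}.png',cv2.resize(im[:,:,::-1],None,fx=1.42,fy=1.42))
    return im,d
def load(n):
    z=np.load(f'{n}.npz'); return z['im'],z['d']
def world(n,d):
    c=imaging.camera_info(n); T=np.linalg.inv(c['camera_from_world'])
    v,u=np.mgrid[:d.shape[0],:d.shape[1]]
    P=np.stack([(u-c['cx'])/c['fx']*d,(v-c['cy'])/c['fy']*d,d,np.ones_like(d)],-1)
    return (P@T.T)[...,:3]
E
python3 - <<'E'
from h import *
for n in('scene','top'):
    grab(n,n+'0')
    c=imaging.camera_info(n);print(n,c['fx'],c['cx'],c['cy'],np.linalg.inv(c['camera_from_world']).round(3))
s=telemetry.sense();print({k:np.round(v,3) for k,v in s.items()})
E
```

```text
scene 508.4217195207259 273.96211244416014 209.95876832465038 [[-0.503  0.708 -0.496  1.202]
 [ 0.864  0.415 -0.285  0.338]
 [ 0.004 -0.572 -0.82   1.263]
 [ 0.     0.     0.     1.   ]]
top 536.9607635548707 281.30425775308424 222.85912463086783 [[ 0.046 -0.976  0.215  0.143]
 [-0.999 -0.044  0.014 -0.108]
 [-0.004 -0.215 -0.977  1.619]
 [ 0.     0.     0.     1.   ]]
{'time': np.float64(0.1), 'joints': array([-1.416,  0.491,  1.559, -0.   ,  1.092, -0.106]), 'qd': array([ 0.002, -0.002, -0.001,  0.001,  0.002, -0.001]), 'joint_torque': array([ 3.0000e-03, -6.1944e+01, -2.6202e+01, -0.0000e+00,  3.0000e-03,
        0.0000e+00]), 'position': array([ 0.161, -0.604,  0.239]), 'eef_rot': array([[ 0.966,  0.258, -0.   ],
       [ 0.258, -0.966,  0.001],
       [ 0.   , -0.001, -1.   ]]), 'wrist_force': array([ 1.022,  0.645, -0.757]), 'torque': array([ 0.002, -0.044, -0.007]), 'opening': np.float64(0.086)}
```

View pics/top0.png

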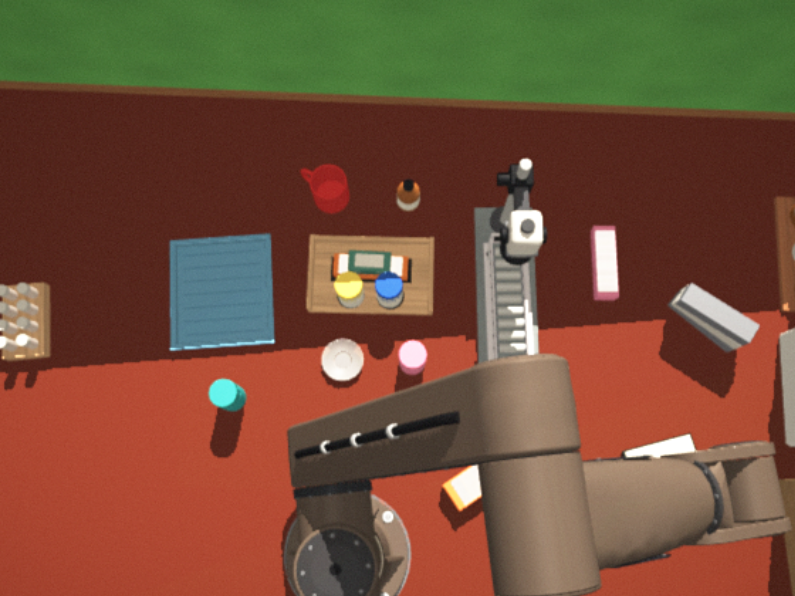

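View pics/scene0.png

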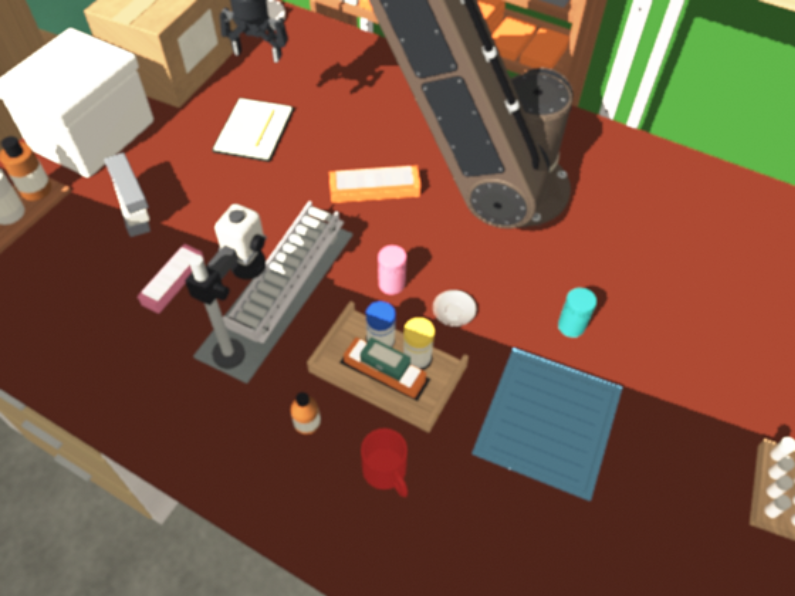

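The top view shows the rack at (370,275), with the yellow jar at (348,287), the blue jar at (389,287), and the green box on the orange tray at (370,264). The side tray is at (222,290) and the track at (508,290). There are two orange trays: the one in the rack under the green box, and a larger one lying loose at scene (375,183). Next I'll take enlarged crops and measure.

```bash
python3 - <<'E'
from h import *
a,_=load('top');b,_=load('scene')
A=cv2.resize(a[155:275,110:390],None,fx=2.8,fy=2.8,interpolation=2)
B=cv2.resize(b[120:310,90:360],None,fx=2.9,fy=2.9,interpolation=2)
cv2.imwrite('pics/cropA.png',A[:,:,::-1]);cv2.imwrite('pics/cropB.png',B[:,:,::-1])
E
```

```text
(no output)
```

View pics/cropA.png

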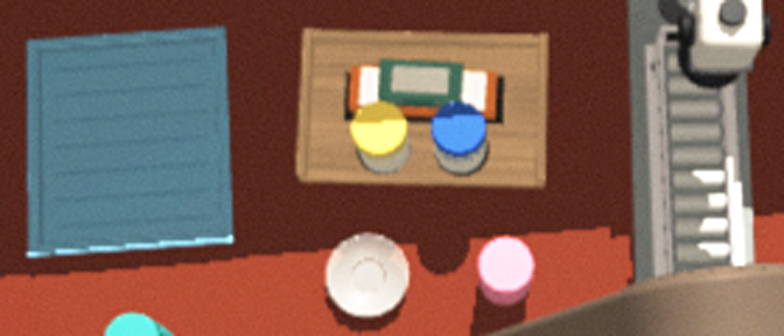

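View pics/cropB.png

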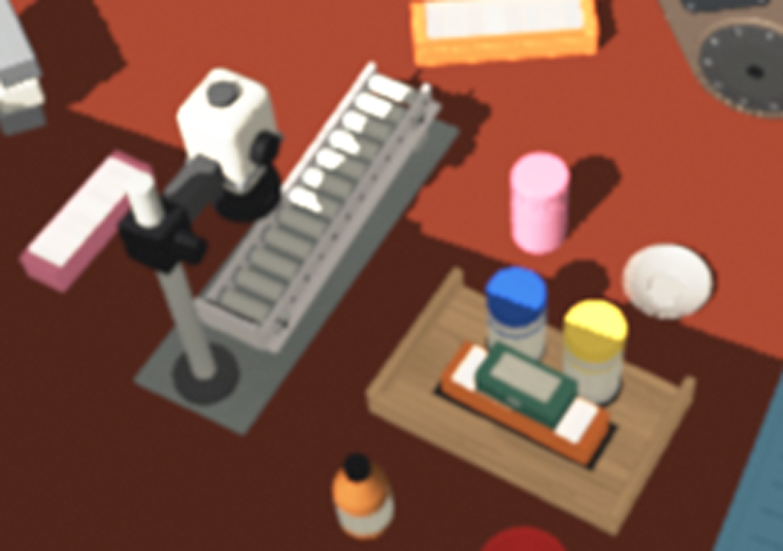

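```bash
python3 - <<'E'
from h import *
for n in('top','scene'):
    im,d=load(n);P=world(n,d);hsv=cv2.cvtColor(im,cv2.COLOR_RGB2HSV)
    H,S,V=[hsv[...,i].astype(int) for i in range(3)]
    z=P[...,2];x=P[...,0];y=P[...,1]
    roi=(d>0)&(x>.4)&(x<.85)&(y>-.5)&(y<.3)
    def rep(name,m):
        m=m&roi
        if m.sum()<8: print(n,name,m.sum());return
        Q=P[m]; r=cv2.minAreaRect((Q[:,:2]*1000).astype(np.float32))
        print(n,name,m.sum(),'med',np.median(Q,0).round(4),'rect',np.round(r[0],1),np.round(r[1],1),round(r[2],1))
    rep('yellow',(H>20)&(H<33)&(S>150)&(z>.105)&(z<.125))
    rep('blue',(H>105)&(H<125)&(S>150)&(z>.105)&(z<.125))
    rep('pink',(z>.09)&(x<.62)&(H>150)&(S>40))
    rep('boxtop',(z>.07)&(z<.085)&(x>.55)&(y<.1)&(y>-.2)&(((H>60)&(H<100))))
    rep('boxtopall',(z>.073)&(z<.085)&(x>.55)&(y<.1)&(y>-.16))
    rep('chiptop',(z>.04)&(z<.052)&(x>.55)&(y<.1)&(y>-.16)&(((H<18)&(S>150))|(V>150)))
    rep('sidetray rim',(z>.013)&(z<.028)&(H>95)&(H<115)&(y>0.05))
    rep('sidetray',(z>.0)&(z<.028)&(H>95)&(H<115)&(S>60)&(y>0.05))
    rep('rack boards',(z>.026)&(z<.044)&(y<.1)&(y>-.2)&(x>.5)&(H>8)&(H<22)&(S<160))
    rep('rackall',(z>.006)&(z<.044)&(y<.1)&(y>-.2)&(x>.5)&(H>8)&(H<22)&(S<170))
    rep('track',(z>.03)&(z<.09)&(y<-.2)&(y>-.4)&(S<60))
    rep('dish',(z>.006)&(z<.03)&(x<.56)&(y>-.1)&(y<.06)&(S<60))
    rep('mug',(z>.075)&(z<.1)&(x>.7)&(S>150)&((H<6)|(H>174)))
    rep('bottle',(z>.06)&(z<.12)&(x>.7)&(y<-.0)&(y>-.2))
E
```

```text
top yellow 101 med [0.5509 0.0227 0.1118] rect [540.8  18. ] [55.9 43. ] 41.8
top blue 247 med [ 0.5401 -0.0603  0.1117] rect [540.6 -60.3] [52.6 51. ] 54.3
top pink 28 med [ 0.4232 -0.1207  0.1009] rect [ 496.8 -206.6] [172.1 316.7] 8.1
top boxtop 176 med [ 0.5948 -0.0147  0.0778] rect [599.  -16.5] [86.6 42.9] 89.3
top boxtopall 521 med [ 0.609  -0.0157  0.0782] rect [688.   11.6] [214.7 216.2] 79.3
top chiptop 412 med [ 0.6079 -0.0613  0.0451] rect [681.2 -26.7] [280.7 225.9] 82.6
top sidetray rim 550 med [0.5386 0.2114 0.0199] rect [542.3 253.3] [247.7 120.1] 6.8
top sidetray 2341 med [0.5337 0.2477 0.0068] rect [542.2 253.5] [247.4 120.1] 6.9
top rack boards 544 med [ 0.6599 -0.0751  0.036 ] rect [607.4 -59.5] [257.4 237.3] 25.9
top rackall 2727 med [ 0.5927 -0.0449  0.0139] rect [630.3 -24.3] [258.4 256.3] 2.4
top track 1648 med [ 0.5153 -0.3079  0.0487] rect [ 576.4 -313. ] [331.5  96.6] 3.3
top dish 247 med [0.4267 0.0227 0.0125] rect [474.2 -13.7] [136.8 159. ] 84.8
top mug 180 med [0.7748 0.0864 0.0847] rect [784.2  17.7] [ 83.6 223.2] 13.2
top bottle 196 med [ 0.7577 -0.09
[... 515 characters left out ...]
1.1 -25.1] [263.  246.5] 0.3
scene sidetray rim 710 med [0.5415 0.2119 0.0201] rect [542.8 253. ] [248.6 120.1] 6.8
scene sidetray 3193 med [0.5368 0.2478 0.0065] rect [543.  245.4] [254.9 119.2] 2.6
scene rack boards 680 med [ 0.6637 -0.0819  0.0354] rect [620.5 -44.3] [287.2 236.6] 21.5
scene rackall 3026 med [ 0.6254 -0.0352  0.014 ] rect [646.9 -28.3] [290.6 256.7] 0.2
scene track 2165 med [ 0.5451 -0.3085  0.0486] rect [ 569.8 -309.4] [342.1  87.6] 3.1
scene dish 196 med [0.4259 0.0332 0.0119] rect [476.6   9.8] [ 91.3 159.2] 85.6
scene mug 284 med [0.7775 0.0841 0.0857] rect [770.9  83.8] [81.  86.9] 9.9
scene bottle 284 med [ 0.7733 -0.0859  0.0778] rect [769.4 -90.5] [42.3 48. ] 43.4
```

```bash
cat >> h.py <<'E'
def ray(n,u,v,z):
    c=imaging.camera_info(n);T=np.linalg.inv(c['camera_from_world'])
    r=T[:3,:3]@np.array([(u-c['cx'])/c['fx'],(v-c['cy'])/c['fy'],1]);o=T[:3,3]
    return o+r*(z-o[2])/r[2]
def proj(n,p):
    c=imaging.camera_info(n);p=np.atleast_2d(p);q=p@c['camera_from_world'][:3,:3].T+c['camera_from_world'][:3,3]
    return np.stack([q[:,0]/q[:,2]*c['fx']+c['cx'],q[:,1]/q[:,2]*c['fy']+c['cy']],1)
def A(u,v,z): return ray('top',(u+.5)/2.8-.5+110,(v+.5)/2.8-.5+155,z)
def B(u,v,z): return ray('scene',(u+.5)/2.9-.5+90,(v+.5)/2.9-.5+120,z)
E
python3 - <<'E'
from h import *
p=lambda t,*L:print(t,*[(1000*q[:2]).round(1) for q in L])
p('rim A',*[A(*q,.02) for q in((27,40),(225,28),(233,238),(28,256))])
p('rack A back (34)/front(40)',A(303,28,.04),A(548,33,.04),A(297,180,.04),A(546,187,.04))
p('rack B',B(369,400,.034),B(614,530,.034),B(458,270,.04),B(690,380,.04))
p('strip A',A(346,115,.012),A(503,122,.012),A(503,76,.012)); p('strip B',B(436,391,.012),B(598,470,.012),B(617,424,.012))
p('chip A',A(350,65,.046),A(500,72,.046),A(498,118,.046),A(346,110,.046));p('chip B',B(443,383,.046),B(590,453,.046),B(612,407,.046),B(470,343,.046))
p('box A',A(383,60,.078),A(463,63,.078),A(461,107,.078),A(379,103,.078));p('box B',B(477,383-5,.078),B(561,413,.078),B(578,380,.078),B(497,344,.078))
p('yel A',A(379,129,.112),'');p('blue A',A(459,129,.112));p('yel B',B(596,327,.112));p('blue B',B(517,295,.112))
p('dish A',A(367,275,.016));p('pink',A(506,262,.1))
for n in('top','scene'):
    im,d=load(n);P=world(n,d)
    # lids: any colour z ~.112
    for nm,c in(('y',(.545,.021)),('b',(.545,-.06))):
        m=(abs(P[...,2]-.112)<.006)&(np.hypot(P[...,0]-c[0],P[...,1]-c[1])<.04)
        print(n,nm,m.sum(),(P[m].mean(0)*1000).round(1),cv2.minEnclosingCircle((P[m][:,:2]*1000).astype(np.float32)))
    m=(abs(P[...,2]-.078)<.006)&(np.hypot(P[...,0]-.61,P[...,1]+.018)<.06)&(P[...,0]>.575)
    print(n,'box',m.sum(),cv2.minAreaRect((P[m][:,:2]*1000).astype(np.float32)))
E
```

```text
rim A [643.8 428.1] [667.8 208.5] [430.5 180.1] [400.6 399.8]
rack A back (34)/front(40) [665.1 118.7] [ 671.5 -151.2] [493.4 112.8] [ 497.9 -155.5]
rack B [ 677.3 -144.7] [677.4 121. ] [ 509.9 -148.8] [506.3 110.8]
strip A [575.7  67.8] [ 575.6 -106.1] [ 628.5 -103.8]
strip B [ 626.6 -102.6] [621.8  75. ] [569.5  67.1]
chip A [623.2  63.5] [ 622.6 -100.4] [ 570.7 -100.5] [572.2  64.5]
chip B [631.5 -89.6] [626.   67.3] [573.1  61.7] [580.4 -90.9]
box A [620.6  25.1] [621.1 -60.6] [572.3 -60.9] [572.7  26.4]
box B [626.  -53.9] [618.7  31.7] [580.4  28.1] [584.8 -57. ]Traceback (most recent call last):
  File "<stdin>", line 9, in <module>
  File "<stdin>", line 2, in <lambda>
AttributeError: 'str' object has no attribute 'round'. Did you mean: 'count'?
```

```bash
python3 - <<'E'
from h import *
p=lambda t,*L:print(t,*[(1000*q[:2]).round(1) for q in L])
p('yel A',A(379,129,.112));p('blue A',A(459,129,.112));p('yel B',B(596,327,.112));p('blue B',B(517,295,.112))
p('dish A',A(367,275,.016));p('pink',A(506,262,.1),B(540,178,.1))
for n in('top','scene'):
    im,d=load(n);P=world(n,d)
    for nm,c in(('y',(.545,.021)),('b',(.545,-.06)),('p',(.433,-.11))):
        m=(abs(P[...,2]-.112)<.016)&(np.hypot(P[...,0]-c[0],P[...,1]-c[1])<.04)
        Q=P[m];print(n,nm,m.sum(),(Q.mean(0)*1000).round(1),[round(v*1000,1) for v in(Q[:,0].min(),Q[:,0].max(),Q[:,1].min(),Q[:,1].max())],np.median(Q[:,2]))
# track crops
a,_=load('top');b,_=load('scene')
C=cv2.resize(a[140:280,320:400],None,fx=4.2,fy=4.2,interpolation=2)
D=cv2.resize(b[130:280,130:260],None,fx=4,fy=4,interpolation=2)[:588]
W=np.zeros((600,800,3),np.uint8);W[:588,:336]=C;W[:588,340:340+460]=D[:588,:460]
cv2.imwrite('pics/track.png',W[:,:,::-1])
E
```

```text
yel A [535.4  21.8]
blue A [539.1 -61. ]
yel B [540.5  23.7]
blue B [546.9 -57.3]
dish A [397.3  33. ]
pink [ 404.  -115.7] [ 407.2 -113.2]
top y 302 [537.1  21.5 111.2] [np.float64(510.2), np.float64(566.0), np.float64(-6.1), np.float64(49.1)] 0.11162188759929625
top b 305 [541.3 -60.5 111. ] [np.float64(515.0), np.float64(570.6), np.float64(-88.2), np.float64(-32.3)] 0.11127262297162255
top p 161 [ 411.2 -114.2  100.4] [np.float64(393.5), np.float64(428.9), np.float64(-140.1), np.float64(-88.8)] 0.10022151547337277
scene y 344 [543.9  22.3 111. ] [np.float64(513.1), np.float64(569.7), np.float64(-5.9), np.float64(48.7)] 0.1118832710330514
scene b 337 [547.6 -59.7 110.9] [np.float64(515.8), np.float64(574.1), np.float64(-89.2), np.float64(-33.4)] 0.11172285424439488
scene p 155 [ 413.3 -114.3  100.7] [np.float64(393.8), np.float64(434.0), np.float64(-141.6), np.float64(-88.2)] 0.10065124945697024
```

View pics/track.png

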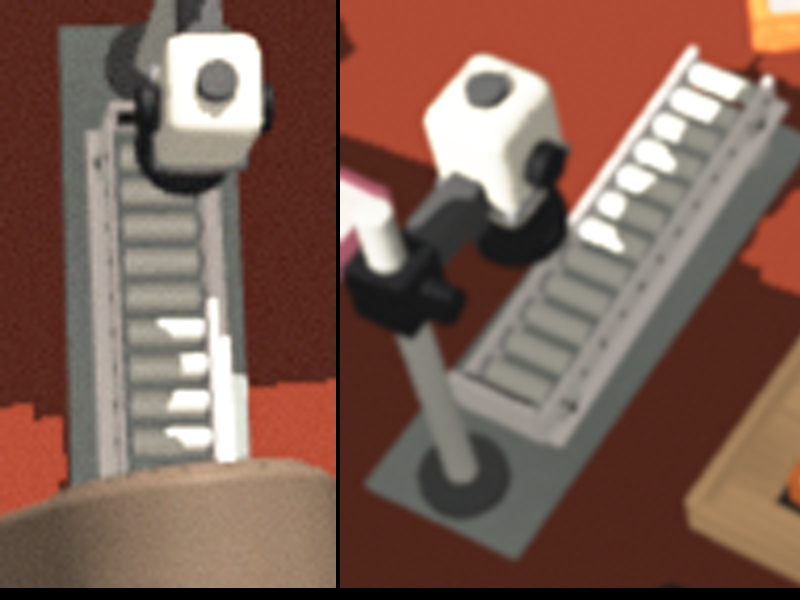

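```bash
cat >> h.py <<'E'
from scipy.spatial.transform import Rotation as R
def Rt(yaw,pitch=0):  # tool x at yaw deg, z down; pitch: tilt about tool y
    return R.from_euler('z',yaw,degrees=True)*R.from_matrix(np.diag([1.,-1,-1]))*R.from_euler('y',pitch,degrees=True)
def plan(pos,yaw,pitch=0,n=None):
    s=telemetry.sense();p=np.array(s['position']);r=R.from_matrix(s['eef_rot']);t=Rt(yaw,pitch)
    d=np.array(pos)-p;rv=(r.inv()*t).as_rotvec(degrees=True)
    if n is None:n=int(max(np.ceil(np.abs(r.inv().apply(d)*1000).max()/45),np.ceil(np.abs(rv).max()/8.5),1))
    print('n',n,'t',round(s['time'],2),'at',p.round(4),'tips',ctrl.tips_ahead,'open',round(s['opening'],4))
    st=R.from_rotvec(rv/n,degrees=True)
    for i in range(n):
        print(r.inv().apply(d/n*1000).round(0).tolist(),(rv/n).round(1).tolist());r=r*st
E
python3 - <<'E'
from h import *
plan((.54,.0215,.2),1.5,n=16)
E
```

```text
n 16 t 0.1 at [ 0.1611 -0.6037  0.2388] tips 0.008 open 0.0856
[33.0, -32.0, 2.0] [-0.0, 0.0, 0.8]
[32.0, -32.0, 2.0] [-0.0, 0.0, 0.8]
[32.0, -33.0, 2.0] [-0.0, 0.0, 0.8]
[32.0, -33.0, 2.0] [-0.0, 0.0, 0.8]
[31.0, -34.0, 2.0] [-0.0, 0.0, 0.8]
[31.0, -34.0, 2.0] [-0.0, 0.0, 0.8]
[30.0, -34.0, 2.0] [-0.0, 0.0, 0.8]
[30.0, -35.0, 2.0] [-0.0, 0.0, 0.8]
[29.0, -35.0, 2.0] [-0.0, 0.0, 0.8]
[29.0, -36.0, 2.0] [-0.0, 0.0, 0.8]
[28.0, -36.0, 2.0] [-0.0, 0.0, 0.8]
[27.0, -37.0, 2.0] [-0.0, 0.0, 0.8]
[27.0, -37.0, 2.0] [-0.0, 0.0, 0.8]
[26.0, -37.0, 2.0] [-0.0, 0.0, 0.8]
[26.0, -38.0, 2.0] [-0.0, 0.0, 0.8]
[25.0, -38.0, 2.0] [-0.0, 0.0, 0.8]
```

play_rows(
  claw=[0.2,0.2,0.2,0.2,0.2],
  linear=[
    [33,-32,2],
    [32,-32,2],
    [32,-33,2],
    [32,-33,2],
    [31,-34,2],
  ],
  rotation=[
    [0,0,0.8],
    [0,0,0.8],
    [0,0,0.8],
    [0,0,0.8],
    [0,0,0.8],
  ],
)

```text
time: 0.6
position: [0.2796, -0.4043, 0.2261]
eef_rot: [[0.984, 0.18, -0.001], [0.18, -0.984, 0.003], [-0.001, -0.003, -1.0]]
wrist_force: [1.1, -0.9, -0.5]
opening: 0.0686
```

play_rows(
  claw=[0.2,0.2,0.2,0.2,0.2],
  linear=[
    [31,-34,2],
    [30,-34,2],
    [30,-35,2],
    [29,-35,2],
    [29,-36,2],
  ],
  rotation=[
    [0,0,0.8],
    [0,0,0.8],
    [0,0,0.8],
    [0,0,0.8],
    [0,0,0.8],
  ],
)

```text
time: 1.1
position: [0.4034, -0.2009, 0.2159]
eef_rot: [[0.994, 0.106, -0.001], [0.106, -0.994, 0.003], [-0.001, -0.003, -1.0]]
wrist_force: [0.6, -0.5, -0.7]
opening: 0.0682
```

play_rows(
  claw=[0.2,0.2,0.2,0.2,0.2],
  linear=[
    [28,-36,2],
    [27,-37,2],
    [27,-37,2],
    [26,-37,2],
    [26,-38,2],
  ],
  rotation=[
    [0,0,0.8],
    [0,0,0.8],
    [0,0,0.8],
    [0,0,0.8],
    [0,0,0.8],
  ],
)

```text
time: 1.6
position: [0.5259, 0.0036, 0.2057]
eef_rot: [[0.999, 0.034, -0.002], [0.034, -0.999, 0.003], [-0.002, -0.003, -1.0]]
wrist_force: [0.4, -1.4, 0.3]
opening: 0.0683
```

```bash
python3 - <<'E'
from h import *
plan((.54,.0215,.2),1.5)
grab('top','top1');grab('scene','scene1')
E
```

```text
n 1 t 1.6 at [0.5259 0.0036 0.2057] tips 0.008 open 0.0683
[15.0, -17.0, 6.0] [-0.2, 0.1, 0.4]
```

View pics/scene1.png

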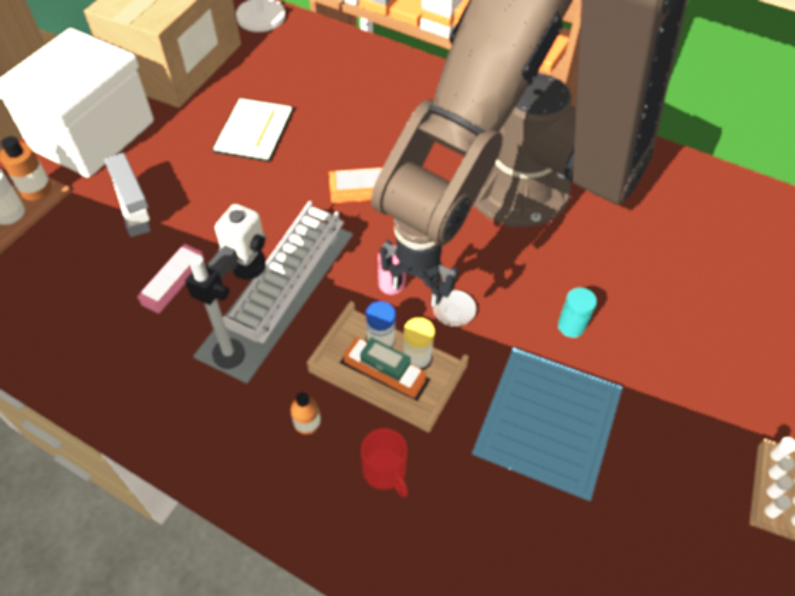

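View pics/top1.png

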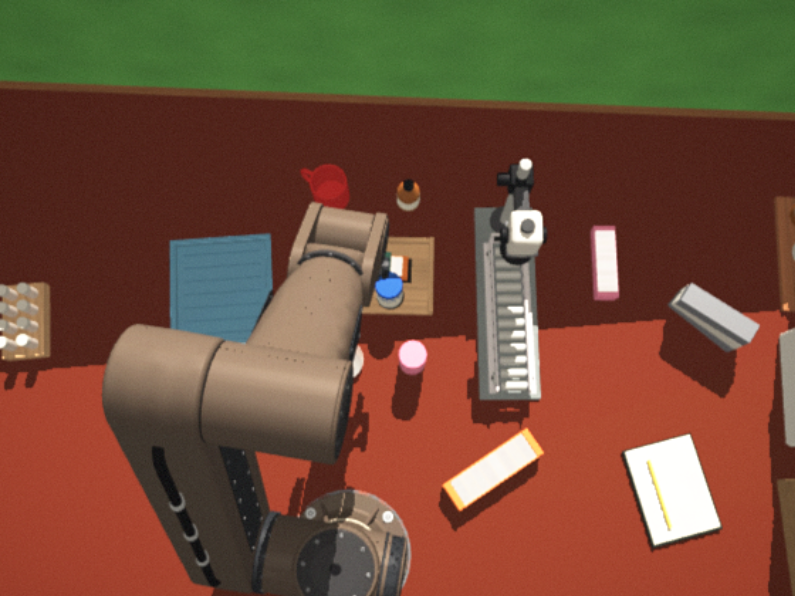

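play_rows(
  claw=[0.2,0.2,0.2,0.2],
  linear=[
    [14,-18,6],
    [0,0,40],
    [0,0,24],
    [0,0,0],
  ],
  rotation=[
    [0,0,0.4],
    [0,0,0],
    [0,0,0],
    [0,0,0],
  ],
)

```text
time: 2.1
position: [0.5405, 0.0258, 0.1332]
eef_rot: [[0.999, 0.035, -0.001], [0.035, -0.999, 0.003], [-0.001, -0.003, -1.0]]
wrist_force: [-0.0, 0.3, 0.8]
opening: 0.0683
```

```bash
python3 - <<'E'
from h import *
a,_=load('top');
cv2.imwrite('pics/trk1.png',cv2.resize(a[135:290,320:400],None,fx=3.8,fy=3.8,interpolation=2)[:,:,::-1])
b,d=grab('scene','scene2')
cv2.imwrite('pics/grip2.png',cv2.resize(b[150:310,220:350],None,fx=3.7,fy=3.7,interpolation=2)[:,:,::-1])
plan((.54,.0215,.064),1.5)
for p in((.54,.0215,.112),(.54+.0,.0215+.034,.15),(.54,.0215-.034,.15)): print((proj('scene',p)-[220,150])*3.7)
P=world('scene',d);m=(P[...,2]>.12)&(P[...,2]<.15)&(abs(P[...,0]-.54)<.06)&(abs(P[...,1]-.02)<.09)
Q=P[m]*1000
for k in(Q[:,1]>20,Q[:,1]<20): print(Q[k].min(0).round(),Q[k].max(0).round(),np.median(Q[k],0).round())
E
```

```text
n 2 t 2.15 at [0.541  0.0257 0.1346] tips 0.008 open 0.0683
[-1.0, 2.0, 35.0] [-0.1, -0.0, 0.2]
[-1.0, 2.0, 35.0] [-0.1, -0.0, 0.2]
[[275.85494022 303.15508683]]
[[320.20182503 294.78476912]]
[[236.07401943 254.2093091 ]]
[537.  59. 135.] [553.  70. 150.] [547.  64. 144.]
[528. -68. 121.] [555. -10. 149.] [548. -12. 141.]
```

View pics/trk1.png

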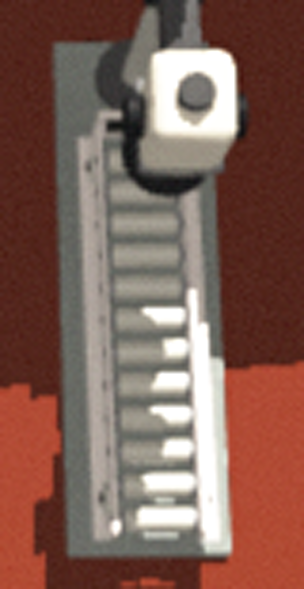

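View pics/grip2.png

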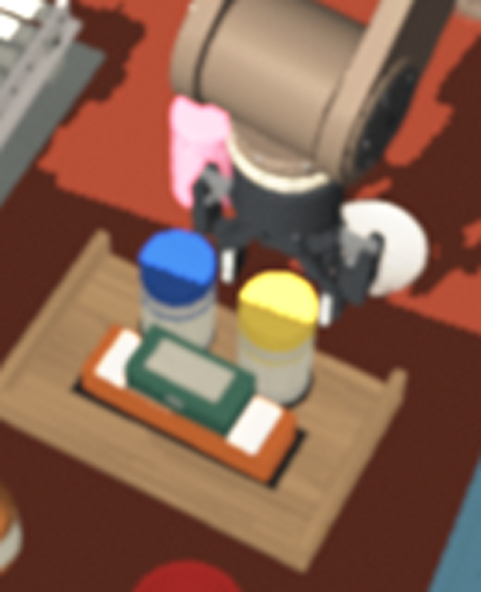

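play_rows(
  claw=[0.2,0.2,0.2,0.2],
  linear=[
    [0,4,10],
    [0,0,30],
    [0,0,28],
    [0,0,0],
  ],
  rotation=[
    [0,0,0.4],
    [0,0,0],
    [0,0,0],
    [0,0,0],
  ],
)

```text
time: 2.55
position: [0.546, 0.0196, 0.0726]
eef_rot: [[1.0, 0.026, 0.017], [0.026, -1.0, 0.001], [0.017, -0.001, -1.0]]
wrist_force: [-4.4, 4.1, 16.9]
opening: 0.0682
```

play_rows(
  claw=[0.3,0.35,0.4,0.5,0.6],
  linear=[
    [0,0,0],
    [0,0,0],
    [0,0,0],
    [0,0,0],
    [0,0,0],
  ],
  rotation=[
    [0,0,0],
    [0,0,0],
    [0,0,0],
    [0,0,0],
    [0,0,0],
  ],
)

```text
time: 3.05
position: [0.5482, 0.0172, 0.0776]
eef_rot: [[0.999, 0.023, 0.026], [0.023, -1.0, 0.0], [0.026, 0.0, -1.0]]
wrist_force: [-0.1, -0.4, -2.1]
opening: 0.0552
```

```bash
python3 - <<'E'
from h import *
s=telemetry.sense();print({k:np.round(v,3) for k,v in s.items()})
b,d=grab('scene','scene3')
cv2.imwrite('pics/grip3.png',cv2.resize(b[150:310,220:350],None,fx=3.7,fy=3.7,interpolation=2)[:,:,::-1])
E
```

```text
{'time': np.float64(3.05), 'joints': array([-0.09 ,  0.598,  1.912,  0.004,  0.606,  1.454]), 'qd': array([-0.005, -0.   ,  0.003, -0.001,  0.001, -0.001]), 'joint_torque': array([ 1.8000e-02, -5.9859e+01, -1.6394e+01,  4.0000e-03, -7.5000e-02,
       -0.0000e+00]), 'position': array([0.548, 0.017, 0.078]), 'eef_rot': array([[ 0.999,  0.023,  0.026],
       [ 0.023, -1.   ,  0.   ],
       [ 0.026,  0.   , -1.   ]]), 'wrist_force': array([-0.131, -0.407, -2.078]), 'torque': array([-0.005,  0.046, -0.043]), 'opening': np.float64(0.055)}
```

View pics/grip3.png

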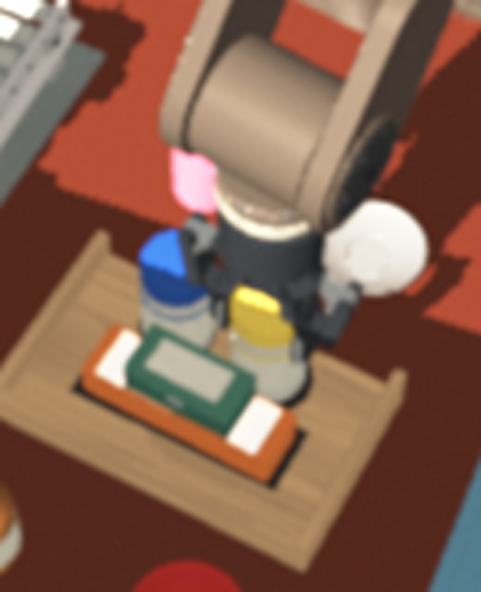

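```bash
python3 - <<'E'
from h import *
plan((.545,.019,.080),1.5)
E
```

```text
n 1 t 3.1 at [0.5482 0.0173 0.0775] tips 0.008 open 0.0553
[-3.0, -2.0, -3.0] [0.0, -1.5, -0.2]
```

play_rows(
  claw=[0.28,0.26,0.26,0.26,0.26],
  linear=[
    [0,0,0],
    [0,0,0],
    [-3,-2,-3],
    [-1,0,0],
    [0,0,0],
  ],
  rotation=[
    [0,0,0],
    [0,0,0],
    [0,-1.5,0],
    [0,0,0],
    [0,0,0],
  ],
)

```text
time: 3.6
position: [0.5441, 0.0191, 0.0802]
eef_rot: [[1.0, 0.023, -0.001], [0.023, -1.0, -0.0], [-0.001, 0.0, -1.0]]
wrist_force: [0.5, -0.2, -0.7]
opening: 0.0633
```

```bash
python3 - <<'E'
from h import *
plan((.543,.020,.080),1.5)
E
```

```text
n 1 t 3.6 at [0.5441 0.0191 0.0802] tips 0.008 open 0.0633
[-1.0, -1.0, 0.0] [0.0, 0.0, -0.2]
```

play_rows(
  claw=[0.5,0.6,0.6,0.6,0.6],
  linear=[
    [0,0,0],
    [0,0,0],
    [0,0,0],
    [0,0,0],
    [0,0,-20],
  ],
  rotation=[
    [0,0,0],
    [0,0,0],
    [0,0,0],
    [0,0,0],
    [0,0,0],
  ],
)

```text
time: 4.1
position: [0.5431, 0.0192, 0.0988]
eef_rot: [[1.0, 0.023, -0.003], [0.023, -1.0, 0.0], [-0.003, -0.0, -1.0]]
wrist_force: [-0.2, -0.0, -2.3]
opening: 0.055
```

```bash
python3 - <<'E'
from h import *
plan((.545,.019,.190),1.5)
p=lambda t,*L:print(t,*[(1000*q[:2]).round(1) for q in L])
T=lambda u,v,z:ray('top',(u+.5)/3.8-.5+320,(v+.5)/3.8-.5+135,z)
# rail tops: ends at upper end: left rail outer/inner ; at x~ -168: roller z=.0667, rail .0727
p('upper left rail',T(96,538,.0727),T(118,538,.0727)); p('upper right',T(205,545,.0727))
p('lower left',T(80,137,.05),T(101,137,.05))
p('base plate',T(68,556,0),T(230,554,0),T(54,44,0))
for u,v in((117,287),(183,287),(117,355),(117,222),(181,222),(183,355)): p('roller',T(u,v,.052))
im,d=load('top');P=world('top',d)
m=(P[...,2]>.042)&(P[...,2]<.085)&(P[...,1]<-.25)&(P[...,1]>-.38)&(P[...,0]>.3)&(P[...,0]<.6)
Q=P[m]*1000
for x0 in range(340,600,30):
    q=Q[(Q[:,0]>=x0)&(Q[:,0]<x0+30)]
    if len(q): print(x0,len(q),q[:,1].min().round(1),q[:,1].max().round(1),np.percentile(q[:,2],[10,50,90]).round(1))
print(Q[:,0].min())
E
```

```text
n 3 t 4.1 at [0.5431 0.0192 0.0988] tips 0.008 open 0.055
[1.0, 0.0, -30.0] [-0.0, 0.1, -0.1]
[1.0, 0.0, -30.0] [-0.0, 0.1, -0.1]
[1.0, 0.0, -30.0] [-0.0, 0.1, -0.1]
upper left rail [ 334.2 -276.3] [ 335. -293.]
upper right [ 332.7 -358.9]
lower left [ 659.5 -259.1] [ 660.3 -276. ]
base plate [ 327.8 -262.4] [ 335.3 -390.6] [ 756.6 -240.4]
roller [ 536.2 -290.9]
roller [ 538.6 -343. ]
roller [ 481.3 -292. ]
roller [ 589.4 -289.9]
roller [ 591.7 -340.8]
roller [ 483.7 -343.6]
340 246 -373.1 -275.4 [46.5 62.6 71.1]
370 240 -370.1 -275.7 [47.2 61.1 69.3]
400 211 -367.5 -275.2 [50.5 59.4 67.5]
430 195 -366.4 -274.7 [49.  57.4 64.7]
460 192 -360.7 -281.3 [47.9 55.3 62.5]
490 191 -352.5 -280.5 [46.  51.8 58.9]
520 156 -352.1 -277.8 [44.4 49.3 57.9]
550 127 -349.9 -276.9 [43.2 48.1 55.5]
580 98 -349.1 -276.3 [42.9 47.4 53.1]
337.38795421284516
```

play_rows(
  claw=[0.6,0.6,0.6,0.6,0.6],
  linear=[
    [0,0,-30],
    [0,0,-25],
    [-10,-40,0],
    [-10,-40,0],
    [-10,-40,0],
  ],
  rotation=[
    [0,0,0],
    [0,0,0],
    [0,0,0],
    [0,0,0],
    [0,0,0],
  ],
)

```text
time: 4.6
position: [0.5118, 0.1375, 0.1565]
eef_rot: [[1.0, 0.015, -0.0], [0.015, -1.0, 0.0], [-0.0, -0.0, -1.0]]
wrist_force: [0.5, -0.1, -2.2]
opening: 0.0547
```

```bash
python3 - <<'E'
from h import *
print(ray('top',227/1.42,395/1.42,.1),ray('scene',578/1.42,300/1.42,.1))
plan((.4605,.346,.150),1.5)
E
```

```text
[0.30117339 0.25021479 0.1       ] [0.31483675 0.25597546 0.1       ]
n 5 t 4.6 at [0.5118 0.1375 0.1565] tips 0.008 open 0.0547
[-10.0, -42.0, 1.0] [-0.0, 0.0, -0.1]
[-10.0, -42.0, 1.0] [-0.0, 0.0, -0.1]
[-9.0, -42.0, 1.0] [-0.0, 0.0, -0.1]
[-9.0, -42.0, 1.0] [-0.0, 0.0, -0.1]
[-9.0, -42.0, 1.0] [-0.0, 0.0, -0.1]
```

play_rows(
  claw=[0.6,0.6,0.6,0.6,0.6],
  linear=[
    [-10,-42,1],
    [-10,-42,1],
    [-9,-42,1],
    [-9,-42,1],
    [-9,-40,1],
  ],
  rotation=[
    [0,0,0],
    [0,0,0],
    [0,0,0],
    [0,0,0],
    [0,0,0],
  ],
)

```text
time: 5.1
position: [0.4582, 0.3523, 0.1502]
eef_rot: [[1.0, 0.014, -0.001], [0.014, -1.0, -0.0], [-0.001, 0.0, -1.0]]
wrist_force: [0.2, -0.6, -2.2]
opening: 0.0549
```

play_rows(
  claw=[0.6,0.6,0.6,0.6,0.6],
  linear=[
    [0,0,30],
    [0,0,25],
    [0,0,10],
    [0,0,4],
    [0,0,0],
  ],
  rotation=[
    [0,0,0],
    [0,0,0],
    [0,0,0],
    [0,0,0],
    [0,0,0],
  ],
)

```text
time: 5.6
position: [0.4561, 0.3578, 0.0784]
eef_rot: [[1.0, 0.02, -0.0], [0.02, -1.0, 0.001], [-0.0, -0.001, -1.0]]
wrist_force: [-0.3, 1.0, -1.4]
opening: 0.0549
```

play_rows(
  claw=[0.6,0.6,0.6,0.6,0.6],
  linear=[
    [4,10,0],
    [0,0,2],
    [0,0,1],
    [0,0,1],
    [0,0,0],
  ],
  rotation=[
    [0,0,0],
    [0,0,0],
    [0,0,0],
    [0,0,0],
    [0,0,0],
  ],
)

```text
time: 6.1
position: [0.4627, 0.3462, 0.0771]
eef_rot: [[1.0, 0.018, 0.004], [0.018, -1.0, 0.003], [0.004, -0.003, -1.0]]
wrist_force: [-0.3, 0.2, -2.3]
opening: 0.0551
```

play_rows(
  claw=[0.6,0.6,0.6,0.6],
  linear=[
    [0,0,3],
    [0,0,2],
    [0,0,2],
    [0,0,0],
  ],
  rotation=[
    [0,0,0],
    [0,0,0],
    [0,0,0],
    [0,0,0],
  ],
)

```text
time: 6.5
position: [0.4635, 0.3467, 0.0741]
eef_rot: [[1.0, 0.019, 0.007], [0.019, -1.0, 0.004], [0.008, -0.004, -1.0]]
wrist_force: [-0.2, 0.3, -2.6]
opening: 0.0549
```

play_rows(
  claw=[0.6,0.6,0.6],
  linear=[
    [0,0,2],
    [0,0,2],
    [0,0,0],
  ],
  rotation=[
    [0,-0.4,0],
    [0,0,0],
    [0,0,0],
  ],
)

```text
time: 6.8
position: [0.4644, 0.3472, 0.074]
eef_rot: [[1.0, 0.021, 0.004], [0.02, -1.0, 0.005], [0.004, -0.005, -1.0]]
wrist_force: [-0.1, 0.6, -2.9]
opening: 0.0549
```

play_rows(
  claw=[0.6,0.6],
  linear=[
    [0,0,4],
    [0,0,0],
  ],
  rotation=[
    [0,0,0],
    [0,0,0],
  ],
)

```text
time: 7.0
position: [0.4662, 0.349, 0.0731]
eef_rot: [[1.0, 0.021, 0.009], [0.021, -1.0, 0.009], [0.01, -0.009, -1.0]]
wrist_force: [0.1, -0.4, -3.1]
opening: 0.055
```

```bash
python3 - <<'E'
from h import *
s=telemetry.sense();print({k:np.round(v,3) for k,v in s.items()})
b,d=grab('scene','scene4');grab('top','top4')
E
```

```text
{'time': np.float64(7.0), 'joints': array([0.528, 0.641, 1.822, 0.005, 0.666, 2.074]), 'qd': array([ 0.002, -0.012, -0.012,  0.004,  0.003, -0.001]), 'joint_torque': array([ 1.0200e-01, -6.4823e+01, -1.8221e+01,  6.1000e-02, -1.2000e-02,
        4.0000e-03]), 'position': array([0.466, 0.349, 0.073]), 'eef_rot': array([[ 1.   ,  0.021,  0.009],
       [ 0.021, -1.   ,  0.009],
       [ 0.01 , -0.009, -1.   ]]), 'wrist_force': array([ 0.07 , -0.364, -3.105]), 'torque': array([0.014, 0.064, 0.027]), 'opening': np.float64(0.055)}
```

View pics/scene4.png

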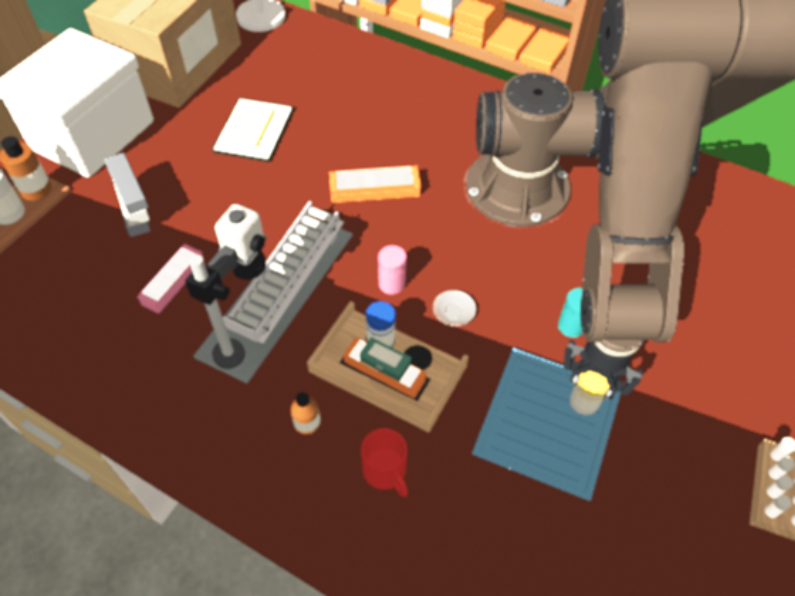

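View pics/top4.png

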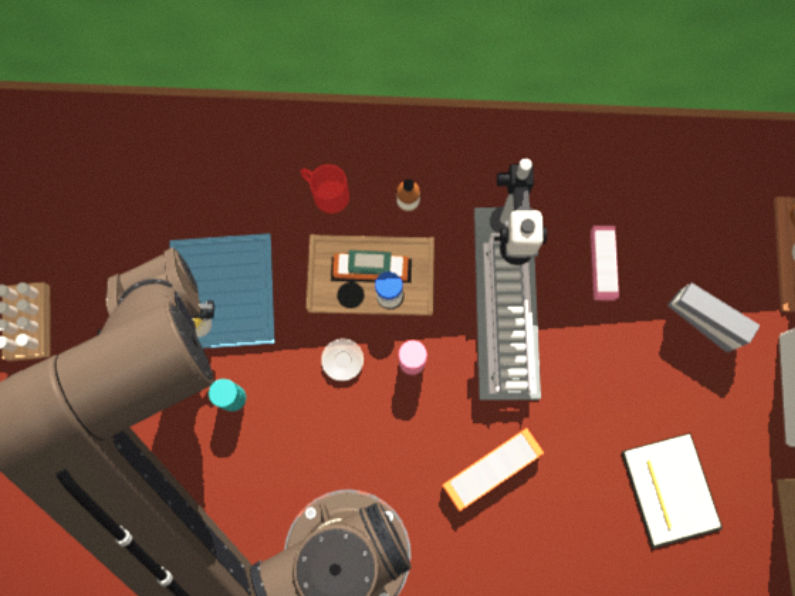

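play_rows(
  claw=[0.6],
  linear=[
    [0,0,6],
  ],
  rotation=[
    [0,0,0],
  ],
)

```text
time: 7.2
position: [0.4674, 0.3495, 0.0702]
eef_rot: [[1.0, 0.021, 0.013], [0.021, -1.0, 0.011], [0.013, -0.011, -1.0]]
wrist_force: [-11.9, -10.7, 63.0]
opening: 0.0552
```

```bash
python3 - <<'E'
from h import *
s=telemetry.sense();print({k:np.round(v,3) for k,v in s.items()})
im,d=load('scene');P=world('scene',d)
m=(P[...,1]>.29)&(P[...,1]<.42)&(P[...,0]>.4)&(P[...,0]<.52)&(P[...,2]<.13)&(P[...,2]>.0)
hsv=cv2.cvtColor(im,cv2.COLOR_RGB2HSV);y=m&(hsv[...,0]>20)&(hsv[...,0]<33)&(hsv[...,1]>120)
print(y.sum(),np.percentile(P[y]*1000,[2,50,98],axis=0).round())
cv2.imwrite('pics/j4.png',cv2.resize(im[230:330,370:470],None,fx=6,fy=6,interpolation=2)[:,:,::-1])
E
```

```text
{'time': np.float64(7.2), 'joints': array([0.528, 0.645, 1.823, 0.005, 0.657, 2.074]), 'qd': array([-0.004,  0.061,  0.025,  0.01 , -0.181, -0.006]), 'joint_torque': array([  3.176, -25.754, -10.041,   1.808,  -3.949,  -0.053]), 'position': array([0.467, 0.35 , 0.07 ]), 'eef_rot': array([[ 1.   ,  0.021,  0.013],
       [ 0.021, -1.   ,  0.011],
       [ 0.013, -0.011, -1.   ]]), 'wrist_force': array([-11.896, -10.739,  63.   ]), 'torque': array([-0.613,  1.186,  0.185]), 'opening': np.float64(0.055)}
93 [[455. 321.  82.]
 [484. 348.  97.]
 [492. 374. 128.]]
```

View pics/j4.png

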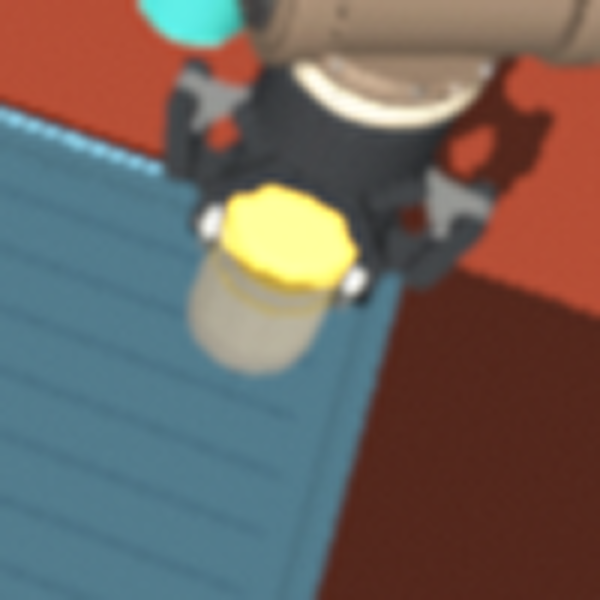

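play_rows(
  claw=[0.6,0.6,0.3,0.25,0.25],
  linear=[
    [0,0,0],
    [0,0,0],
    [0,0,0],
    [0,0,0],
    [0,0,0],
  ],
  rotation=[
    [0,0,0],
    [0,0,0],
    [0,0,0],
    [0,0,0],
    [0,0,0],
  ],
)

```text
time: 7.7
position: [0.4674, 0.3494, 0.0691]
eef_rot: [[1.0, 0.021, 0.012], [0.021, -1.0, 0.01], [0.013, -0.01, -1.0]]
wrist_force: [-0.2, 0.2, 0.1]
opening: 0.064
```

```bash
python3 - <<'E'
from h import *
plan((.467,.3495,.170),1.5)
E
```

```text
n 3 t 7.7 at [0.4674 0.3494 0.0691] tips 0.008 open 0.064
[0.0, -0.0, -34.0] [-0.2, -0.2, -0.1]
[0.0, -0.0, -34.0] [-0.2, -0.2, -0.1]
[-0.0, -0.0, -34.0] [-0.2, -0.2, -0.1]
```

play_rows(
  claw=[0.25,0.2,0.2,0.2,0.2],
  linear=[
    [0,0,-30],
    [0,0,-40],
    [0,0,-30],
    [8,45,0],
    [8,45,0],
  ],
  rotation=[
    [-0.2,-0.2,0],
    [-0.2,-0.2,0],
    [-0.2,-0.2,0],
    [0,0,0],
    [0,0,0],
  ],
)

```text
time: 8.2
position: [0.4836, 0.2608, 0.1707]
eef_rot: [[1.0, 0.028, -0.001], [0.028, -1.0, -0.002], [-0.001, 0.002, -1.0]]
wrist_force: [1.0, -0.2, -0.3]
opening: 0.068
```

play_rows(
  claw=[0.2,0.2,0.2,0.2,0.2],
  linear=[
    [8,45,0],
    [8,45,0],
    [8,45,0],
    [8,45,0],
    [8,45,0],
  ],
  rotation=[
    [0,0,0],
    [0,0,0],
    [0,0,0],
    [0,0,0],
    [0,0,0],
  ],
)

```text
time: 8.7
position: [0.5305, 0.0292, 0.1712]
eef_rot: [[1.0, 0.031, -0.0], [0.031, -1.0, -0.002], [-0.0, 0.002, -1.0]]
wrist_force: [0.5, 0.4, 0.2]
opening: 0.0682
```

```bash
python3 - <<'E'
from h import *
plan((.5435,-.0605,.160),1.5)
E
```

```text
n 3 t 8.7 at [0.5305 0.0292 0.1712] tips 0.008 open 0.0682
[3.0, 30.0, 4.0] [0.0, 0.0, 0.1]
[3.0, 30.0, 4.0] [0.0, 0.0, 0.1]
[3.0, 30.0, 4.0] [0.0, 0.0, 0.1]
```

play_rows(
  claw=[0.2,0.2,0.2,0.2,0.2],
  linear=[
    [3,30,0],
    [4,30,0],
    [4,20,0],
    [0,5,10],
    [0,0,15],
  ],
  rotation=[
    [0,0,0],
    [0,0,0],
    [0,0,0],
    [0,0,0],
    [0,0,0],
  ],
)

```text
time: 9.2
position: [0.5452, -0.0648, 0.1454]
eef_rot: [[1.0, 0.024, 0.002], [0.024, -1.0, -0.003], [0.001, 0.003, -1.0]]
wrist_force: [0.0, 0.3, -1.0]
opening: 0.0681
```

```bash
python3 - <<'E'
from h import *
plan((.5435,-.0605,.085),1.5)
b,d=grab('scene','scene5');
cv2.imwrite('pics/grip5.png',cv2.resize(b[150:310,220:350],None,fx=3.7,fy=3.7,interpolation=2)[:,:,::-1])
E
```

```text
n 2 t 9.2 at [ 0.5452 -0.0648  0.1454] tips 0.008 open 0.0681
[-1.0, -2.0, 30.0] [0.1, -0.0, -0.1]
[-1.0, -2.0, 30.0] [0.1, -0.0, -0.1]
```

View pics/grip5.png

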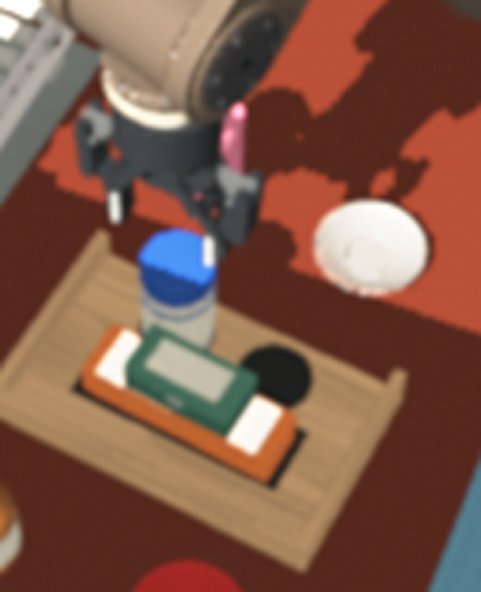

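View pics/scene5.png

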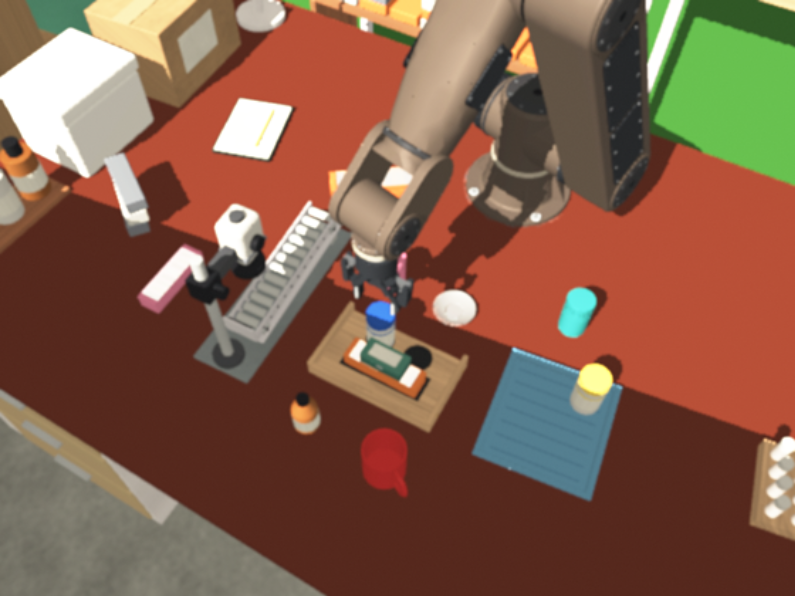

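play_rows(
  claw=[0.2,0.2,0.2,0.2,0.2],
  linear=[
    [-1,-6,5],
    [0,0,25],
    [0,0,20],
    [0,0,4],
    [0,0,0],
  ],
  rotation=[
    [0,0,0],
    [0,0,0],
    [0,0,0],
    [0,0,0],
    [0,0,0],
  ],
)

```text
time: 9.75
position: [0.5416, -0.0533, 0.0861]
eef_rot: [[1.0, 0.027, -0.004], [0.027, -1.0, -0.001], [-0.004, 0.001, -1.0]]
wrist_force: [0.3, -0.7, -0.3]
opening: 0.068
```

```bash
python3 - <<'E'
from h import *
plan((.5435,-.0605,.085),1.5)
p=lambda t,q:print(t,(1000*q[:2]).round(1))
p('Ypad scene',ray('scene',(277.5)/3.7-.5+220,(375.5)/3.7-.5+150,.012))
im,_=load('top');z=(load('top')[0])
cv2.imwrite('pics/pad.png',cv2.resize(im[160:225,210:310],None,fx=8,fy=8,interpolation=2)[:,:,::-1])
for n in('scene','top'):
    im,d=load(n);P=world(n,d);m=(im.max(2)<45)&(abs(P[...,2]-.012)<.006)&(np.hypot(P[...,0]-.54,P[...,1]-.021)<.045)&(P[...,0]<.568)
    Q=P[m]*1000;print(n,m.sum(),Q.mean(0).round(1),Q.min(0).round(1),Q.max(0).round(1))
E
```

```text
n 1 t 9.75 at [ 0.5416 -0.0533  0.0861] tips 0.008 open 0.068
[2.0, 7.0, 1.0] [0.0, 0.3, 0.1]
Ypad scene [538.7  24.8]
scene 167 [537.4  25.9  13.1] [518.   -2.1   7.5] [557.5  49.8  17.7]
top 211 [540.5  25.   12.5] [514.1  -2.1   6.1] [567.9  51.2  17.9]
```

View pics/pad.png

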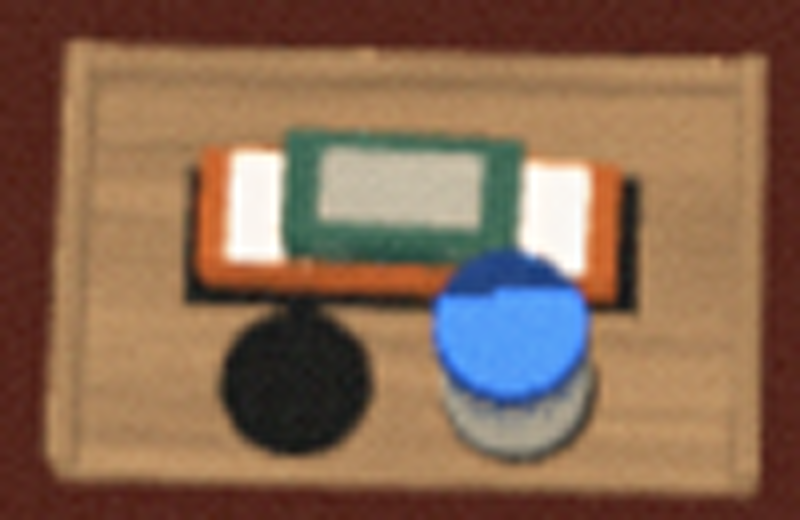

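play_rows(
  claw=[0.2,0.2,0.2],
  linear=[
    [1,6,1],
    [0,0,0],
    [0,0,0],
  ],
  rotation=[
    [0,0,0],
    [0,0,0],
    [0,0,0],
  ],
)

```text
time: 10.05
position: [0.5436, -0.059, 0.087]
eef_rot: [[1.0, 0.028, -0.002], [0.028, -1.0, -0.001], [-0.002, 0.001, -1.0]]
wrist_force: [-0.8, -0.6, -0.1]
opening: 0.0685
```

play_rows(
  claw=[0.3,0.5,0.6,0.6,0.6],
  linear=[
    [0,1,2],
    [0,0,0],
    [0,0,0],
    [0,0,0],
    [0,0,0],
  ],
  rotation=[
    [0,0,0],
    [0,0,0],
    [0,0,0],
    [0,0,0],
    [0,0,0],
  ],
)

```text
time: 10.55
position: [0.5438, -0.0604, 0.0859]
eef_rot: [[1.0, 0.028, -0.0], [0.028, -1.0, -0.002], [-0.0, 0.002, -1.0]]
wrist_force: [-0.2, 1.2, -1.6]
opening: 0.0548
```

play_rows(
  claw=[0.6,0.6,0.6,0.6,0.6],
  linear=[
    [0,0,-20],
    [0,0,-35],
    [0,0,-25],
    [-10,-40,0],
    [-10,-45,0],
  ],
  rotation=[
    [0,0,0],
    [0,0,0],
    [0,0,0],
    [0,0,0],
    [0,0,0],
  ],
)

```text
time: 11.05
position: [0.522, 0.0222, 0.1677]
eef_rot: [[1.0, 0.021, -0.002], [0.021, -1.0, -0.001], [-0.002, 0.001, -1.0]]
wrist_force: [0.6, 0.1, -1.8]
opening: 0.0545
```

play_rows(
  claw=[0.6,0.6,0.6,0.6,0.6],
  linear=[
    [-10,-45,0],
    [-10,-45,0],
    [-10,-45,0],
    [-10,-40,0],
    [-5,-20,0],
  ],
  rotation=[
    [0,0,0],
    [0,0,0],
    [0,0,0],
    [0,0,0],
    [0,0,0],
  ],
)

```text
time: 11.55
position: [0.4693, 0.2247, 0.1679]
eef_rot: [[1.0, 0.021, -0.001], [0.021, -1.0, -0.001], [-0.001, 0.001, -1.0]]
wrist_force: [-0.2, -0.6, -1.8]
opening: 0.0549
```

```bash
python3 - <<'E'
from h import *
plan((.472,.2464,.080),1.5)
E
```

```text
n 2 t 11.55 at [0.4693 0.2247 0.1679] tips 0.008 open 0.0549
[2.0, -11.0, 44.0] [0.0, 0.0, -0.2]
[2.0, -11.0, 44.0] [0.0, 0.0, -0.2]
```

play_rows(
  claw=[0.6,0.6,0.6,0.6,0.6],
  linear=[
    [2,-12,20],
    [0,-2,30],
    [0,0,24],
    [0,0,5],
    [0,0,0],
  ],
  rotation=[
    [0,0,0],
    [0,0,0],
    [0,0,0],
    [0,0,0],
    [0,0,0],
  ],
)

```text
time: 12.05
position: [0.4696, 0.2434, 0.0872]
eef_rot: [[1.0, 0.027, 0.001], [0.027, -1.0, -0.0], [0.001, 0.0, -1.0]]
wrist_force: [-0.3, -0.3, -1.5]
opening: 0.0545
```

play_rows(
  claw=[0.6,0.6,0.6,0.6],
  linear=[
    [0,0,4],
    [0,0,3],
    [0,0,2],
    [0,0,0],
  ],
  rotation=[
    [0,0,0],
    [0,0,0],
    [0,0,0],
    [0,0,0],
  ],
)

```text
time: 12.45
position: [0.471, 0.2433, 0.0804]
eef_rot: [[1.0, 0.026, 0.004], [0.026, -1.0, 0.001], [0.004, -0.001, -1.0]]
wrist_force: [-0.1, -0.4, -1.9]
opening: 0.0548
```

play_rows(
  claw=[0.6,0.6,0.6],
  linear=[
    [0,0,2],
    [0,0,2],
    [0,0,0],
  ],
  rotation=[
    [0,0,0],
    [0,0,0],
    [0,0,0],
  ],
)

```text
time: 12.75
position: [0.4723, 0.2436, 0.0795]
eef_rot: [[1.0, 0.026, 0.009], [0.026, -1.0, 0.003], [0.009, -0.002, -1.0]]
wrist_force: [0.2, 1.0, -1.3]
opening: 0.0549
```

play_rows(
  claw=[0.4,0.3,0.25,0.25,0.25],
  linear=[
    [0,0,0],
    [0,0,0],
    [0,0,0],
    [0,0,0],
    [0,0,-25],
  ],
  rotation=[
    [0,0,0],
    [0,0,0],
    [0,0,0],
    [0,0,0],
    [0,0,0],
  ],
)

```text
time: 13.25
position: [0.4714, 0.2432, 0.1029]
eef_rot: [[1.0, 0.026, 0.006], [0.026, -1.0, 0.001], [0.006, -0.001, -1.0]]
wrist_force: [-0.7, 0.1, 0.4]
opening: 0.0639
```

play_rows(
  claw=[0.2,0.2],
  linear=[
    [0,0,-40],
    [0,0,-40],
  ],
  rotation=[
    [0,-0.4,0],
    [0,0,0],
  ],
)

```text
time: 13.45
position: [0.4701, 0.2426, 0.1827]
eef_rot: [[1.0, 0.026, -0.007], [0.026, -1.0, -0.001], [-0.007, 0.001, -1.0]]
wrist_force: [0.3, 0.7, -0.9]
opening: 0.0683
```

```bash
python3 - <<'E'
from h import *
plan((.5995,-.015,.17),91.5)
b,d=grab('scene','scene6');a,_=grab('top','top6')
W=np.zeros((600,800,3),np.uint8);W[:,:400]=cv2.resize(b[200:320,230:310],(400,600),interpolation=2);
c=cv2.resize(a[160:240,210:310],None,fx=4,fy=4,interpolation=2);W[:320,400:]=c
cv2.imwrite('pics/box6.png',W[:,:,::-1])
E
```

```text
n 11 t 13.45 at [0.4701 0.2426 0.1827] tips 0.008 open 0.0683
[11.0, 24.0, 1.0] [-0.0, 0.0, -8.2]
[8.0, 25.0, 1.0] [-0.0, 0.0, -8.2]
[4.0, 26.0, 1.0] [-0.0, 0.0, -8.2]
[0.0, 26.0, 1.0] [-0.0, 0.0, -8.2]
[-3.0, 26.0, 1.0] [-0.0, 0.0, -8.2]
[-7.0, 25.0, 1.0] [-0.0, 0.0, -8.2]
[-11.0, 24.0, 1.0] [-0.0, 0.0, -8.2]
[-14.0, 22.0, 1.0] [-0.0, 0.0, -8.2]
[-17.0, 20.0, 1.0] [-0.0, 0.0, -8.2]
[-20.0, 17.0, 1.0] [-0.0, 0.0, -8.2]
[-22.0, 14.0, 1.0] [-0.0, 0.0, -8.2]
```

View pics/box6.png

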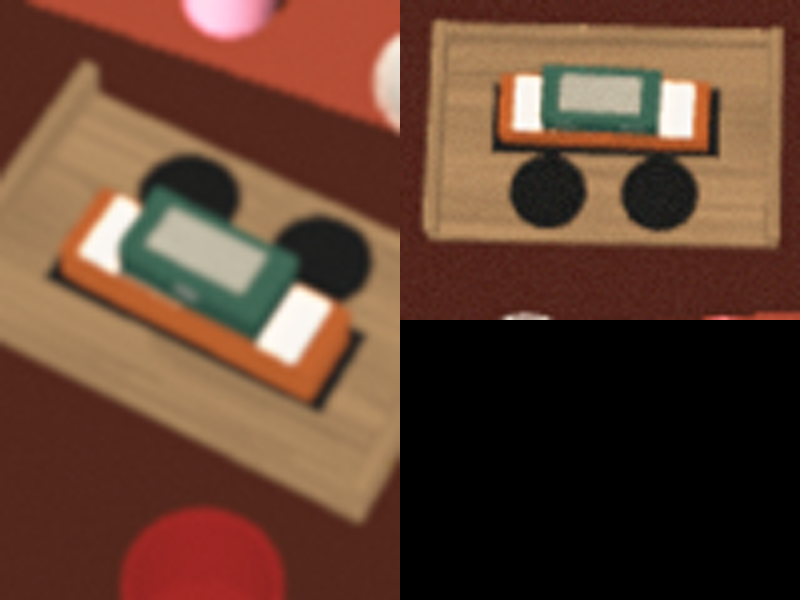

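View pics/scene6.png

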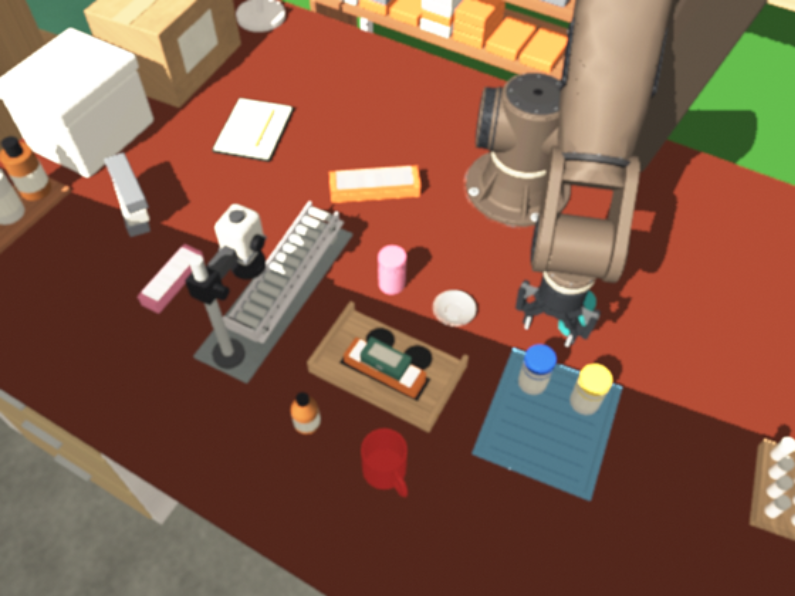

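```bash
python3 - <<'E'
from h import *
for n in('scene','top'):
    im,d=load(n);P=world(n,d);hsv=cv2.cvtColor(im,cv2.COLOR_RGB2HSV).astype(int)
    C=imaging.camera_info(n)
    g=(hsv[...,0]>60)&(hsv[...,0]<100)&(hsv[...,1]>60)|((im.min(2)>120)&(hsv[...,1]<60))
    m=(abs(P[...,2]-.078)<.005)&(np.hypot(P[...,0]-.6,P[...,1]+.017)<.065)&g
    r=cv2.minAreaRect((P[m][:,:2]*1000).astype(np.float32));print(n,'box',m.sum(),np.round(r[0],1),np.round(r[1],1),round(r[2],1),(P[m].mean(0)*1000).round(1))
    m=(abs(P[...,2]-.046)<.005)&(np.hypot(P[...,0]-.6,P[...,1]+.017)<.1)&(((hsv[...,0]<18)&(hsv[...,1]>170))|((im.min(2)>120)&(hsv[...,1]<60)))
    r=cv2.minAreaRect((P[m][:,:2]*1000).astype(np.float32));print(n,'chip',m.sum(),np.round(r[0],1),np.round(r[1],1),round(r[2],1))
    for c in((.54,.025),(.543,-.06)):
        m=(im.max(2)<45)&(abs(P[...,2]-.012)<.006)&(np.hypot(P[...,0]-c[0],P[...,1]-c[1])<.036)&(P[...,0]<.566)
        Q=P[m]*1000;print('pad',m.sum(),Q.mean(0).round(1),Q.min(0).round(1),Q.max(0).round(1))
E
```

```text
scene box 396 [603.1 -17.5] [91.1 46.7] 89.4 [604.9 -15.4  78.5]
scene chip 264 [604.2 -16.3] [ 46.5 156.2] 0.0
pad 159 [537.7  26.4  13. ] [5.168e+02 1.000e-01 6.800e+00] [558.7  49.1  17.6]
pad 111 [533.5 -61.8  13. ] [519.3 -87.2   7.2] [549.8 -35.9  17.8]
top box 293 [599.2 -15.3] [42.3 87.9] 1.0 [599.3 -14.5  78.1]
top chip 235 [599.3 -17.4] [159.6  45.5] 89.5
pad 201 [539.9  25.4  12.2] [513.3  -1.5   6.1] [564.7  51.   18. ]
pad 200 [541.5 -61.4  12.5] [515.9 -88.    6. ] [565.7 -35.4  17.8]
```

play_rows(
  claw=[0.2,0.2,0.2,0.2,0.2],
  linear=[
    [11,24,0],
    [8,25,0],
    [4,26,0],
    [0,26,0],
    [-3,26,0],
  ],
  rotation=[
    [0,0,-8.2],
    [0,0,-8.2],
    [0,0,-8.2],
    [0,0,-8.2],
    [0,0,-8.2],
  ],
)

```text
time: 14.05
position: [0.5322, 0.1253, 0.1847]
eef_rot: [[0.718, 0.696, 0.002], [0.696, -0.718, 0.003], [0.003, -0.001, -1.0]]
wrist_force: [0.2, -0.2, 0.3]
opening: 0.0683
```

play_rows(
  claw=[0.2,0.2,0.2,0.2,0.2],
  linear=[
    [-7,25,0],
    [-11,24,0],
    [-14,22,0],
    [-17,20,0],
    [-18,15,0],
  ],
  rotation=[
    [0,0,-8.2],
    [0,0,-8.2],
    [0,0,-8.2],
    [0,0,-8.2],
    [0,0,-7],
  ],
)

```text
time: 14.55
position: [0.5946, 0.0074, 0.18]
eef_rot: [[0.076, 0.997, -0.003], [0.997, -0.076, 0.003], [0.003, -0.003, -1.0]]
wrist_force: [-0.6, -0.5, -0.9]
opening: 0.0684
```

```bash
python3 - <<'E'
from h import *
plan((.601,-.0155,.14),91)
E
```

```text
n 1 t 14.55 at [0.5946 0.0074 0.18  ] tips 0.008 open 0.0684
[-22.0, 8.0, 40.0] [-0.2, -0.2, -5.4]
```

play_rows(
  claw=[0.2,0.2,0.2,0.2],
  linear=[
    [-16,5,10],
    [0,0,20],
    [0,0,0],
    [0,0,0],
  ],
  rotation=[
    [0,0,-4.5],
    [0,0,0],
    [0,0,0],
    [0,0,0],
  ],
)

```text
time: 14.95
position: [0.5991, -0.0127, 0.1463]
eef_rot: [[-0.006, 1.0, -0.005], [1.0, 0.006, 0.003], [0.003, -0.005, -1.0]]
wrist_force: [-0.1, 0.5, -0.3]
opening: 0.0678
```

```bash
python3 - <<'E'
from h import *
plan((.601,-.0155,.059),91)
E
```

```text
n 2 t 14.95 at [ 0.5991 -0.0127  0.1463] tips 0.008 open 0.0678
[-2.0, 1.0, 44.0] [-0.1, -0.1, -0.3]
[-1.0, 1.0, 44.0] [-0.1, -0.1, -0.3]
```

play_rows(
  claw=[0.2,0.2,0.2,0.2,0.2],
  linear=[
    [-2,1,30],
    [0,0,35],
    [0,0,15],
    [0,0,4],
    [0,0,0],
  ],
  rotation=[
    [0,0,0],
    [0,0,0],
    [0,0,0],
    [0,0,0],
    [0,0,0],
  ],
)

```text
time: 15.45
position: [0.6015, -0.0127, 0.0635]
eef_rot: [[-0.007, 1.0, 0.001], [1.0, 0.007, 0.002], [0.002, 0.001, -1.0]]
wrist_force: [0.4, 0.3, -0.7]
opening: 0.0681
```

play_rows(
  claw=[0.2,0.4,0.6,0.7,0.7],
  linear=[
    [-2,0,5],
    [0,0,0],
    [0,0,0],
    [0,0,0],
    [0,0,0],
  ],
  rotation=[
    [0,0,0],
    [0,0,0],
    [0,0,0],
    [0,0,0],
    [0,0,0],
  ],
)

```text
time: 15.95
position: [0.603, -0.0146, 0.0622]
eef_rot: [[-0.008, 1.0, 0.006], [1.0, 0.008, 0.002], [0.002, 0.006, -1.0]]
wrist_force: [0.3, 0.6, -2.1]
opening: 0.0431
```

play_rows(
  claw=[0.7,0.7,0.7,0.7],
  linear=[
    [0,0,-15],
    [0,0,-30],
    [0,0,-40],
    [0,0,0],
  ],
  rotation=[
    [0,0,0],
    [0,0,0],
    [0,0,0],
    [0,0,0],
  ],
)

```text
time: 16.35
position: [0.6023, -0.0148, 0.1523]
eef_rot: [[-0.008, 1.0, 0.005], [1.0, 0.008, 0.002], [0.002, 0.005, -1.0]]
wrist_force: [0.8, 0.9, -2.0]
opening: 0.0426
```

```bash
python3 - <<'E'
from h import *
plan((.585,.310,.150),91)
b,d=grab('scene','scene7')
E
```

```text
n 8 t 16.35 at [ 0.6023 -0.0148  0.1523] tips 0.008 open 0.0426
[41.0, -2.0, 0.0] [0.0, -0.0, -0.1]
[41.0, -2.0, 0.0] [0.0, -0.0, -0.1]
[41.0, -2.0, 0.0] [0.0, -0.0, -0.1]
[41.0, -2.0, 0.0] [0.0, -0.0, -0.1]
[41.0, -2.0, 0.0] [0.0, -0.0, -0.1]
[41.0, -2.0, 0.0] [0.0, -0.0, -0.1]
[41.0, -2.0, 0.0] [0.0, -0.0, -0.1]
[41.0, -1.0, 0.0] [0.0, -0.0, -0.1]
```

View pics/scene7.png

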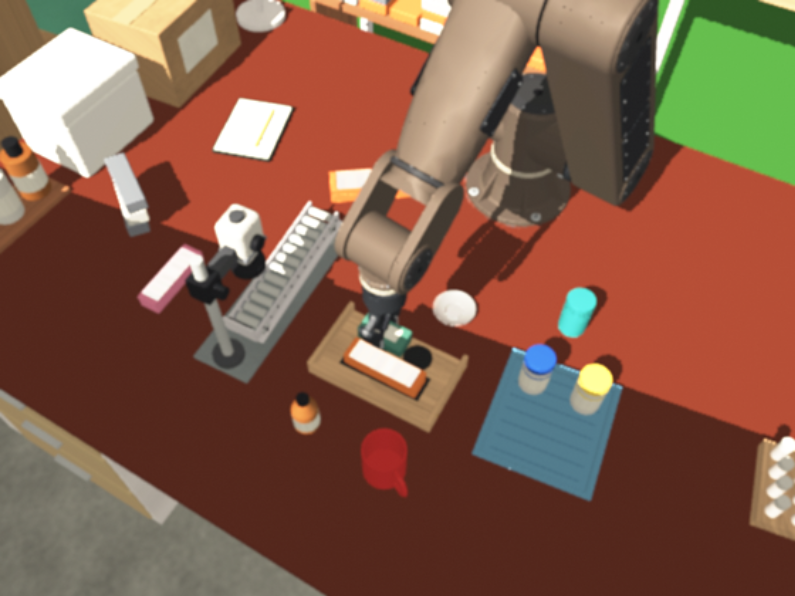

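play_rows(
  claw=[0.7,0.7,0.7,0.7,0.7],
  linear=[
    [35,-1,0],
    [42,-1,0],
    [42,-1,0],
    [42,-1,0],
    [42,-1,0],
  ],
  rotation=[
    [0,0,0],
    [0,0,0],
    [0,0,0],
    [0,0,0],
    [0,0,0],
  ],
)

```text
time: 16.9
position: [0.5939, 0.1895, 0.1493]
eef_rot: [[0.001, 1.0, -0.001], [1.0, -0.001, 0.001], [0.001, -0.001, -1.0]]
wrist_force: [0.5, -0.4, -1.7]
opening: 0.0431
```

play_rows(
  claw=[0.7,0.7,0.7,0.7,0.7],
  linear=[
    [42,-1,0],
    [40,-1,0],
    [25,-1,0],
    [0,0,20],
    [0,0,40],
  ],
  rotation=[
    [0,0,0],
    [0,0,0],
    [0,0,0],
    [0,0,0],
    [0,0,0],
  ],
)

```text
time: 17.4
position: [0.589, 0.3077, 0.0897]
eef_rot: [[-0.005, 1.0, 0.002], [1.0, 0.005, 0.003], [0.003, 0.002, -1.0]]
wrist_force: [1.0, -0.2, -1.8]
opening: 0.0431
```

```bash
python3 - <<'E'
from h import *
plan((.587,.310,.0212),91)
E
```

```text
n 2 t 17.4 at [0.589  0.3077 0.0897] tips 0.008 open 0.0431
[1.0, -1.0, 34.0] [0.1, -0.1, -0.3]
[1.0, -1.0, 34.0] [0.1, -0.1, -0.3]
```

play_rows(
  claw=[0.7,0.7,0.7,0.7,0.7],
  linear=[
    [0,0,25],
    [0,0,20],
    [0,0,10],
    [0,0,3],
    [0,0,0],
  ],
  rotation=[
    [0,0,0],
    [0,0,0],
    [0,0,0],
    [0,0,0],
    [0,0,0],
  ],
)

```text
time: 17.9
position: [0.5848, 0.3072, 0.0226]
eef_rot: [[-0.007, 1.0, -0.009], [1.0, 0.007, -0.001], [-0.001, -0.009, -1.0]]
wrist_force: [0.6, -0.6, -1.7]
opening: 0.0427
```

play_rows(
  claw=[0.7,0.7,0.5,0.3,0.3],
  linear=[
    [0,0,2],
    [0,0,0],
    [0,0,0],
    [0,0,0],
    [0,0,0],
  ],
  rotation=[
    [0,0,0],
    [0,0,0],
    [0,0,0],
    [0,0,0],
    [0,0,0],
  ],
)

```text
time: 18.4
position: [0.5865, 0.3077, 0.0243]
eef_rot: [[-0.006, 1.0, -0.004], [1.0, 0.006, 0.001], [0.001, -0.004, -1.0]]
wrist_force: [-0.4, -1.0, 0.3]
opening: 0.0597
```

play_rows(
  claw=[0.3,0.2,0.2,0.2,0.2],
  linear=[
    [0,0,-20],
    [0,0,-40],
    [0,0,-35],
    [-20,0,0],
    [-40,0,0],
  ],
  rotation=[
    [0,0,0],
    [0,0,0],
    [0,0,0],
    [0,0,0],
    [0,0,0],
  ],
)

```text
time: 18.9
position: [0.5872, 0.2495, 0.1236]
eef_rot: [[-0.011, 1.0, -0.001], [1.0, 0.011, 0.002], [0.002, -0.001, -1.0]]
wrist_force: [1.8, -0.1, -0.5]
opening: 0.068
```

play_rows(
  claw=[0.2,0.2,0.2,0.2,0.2],
  linear=[
    [-42,2,0],
    [-42,2,0],
    [-42,2,0],
    [-42,2,0],
    [-42,2,0],
  ],
  rotation=[
    [0,0,0],
    [0,0,0],
    [0,0,0],
    [0,0,0],
    [0,0,0],
  ],
)

```text
time: 19.4
position: [0.5983, 0.0313, 0.1232]
eef_rot: [[-0.014, 1.0, 0.001], [1.0, 0.014, 0.002], [0.002, 0.001, -1.0]]
wrist_force: [-0.0, -0.1, 0.6]
opening: 0.0688
```

```bash
python3 - <<'E'
from h import *
plan((.6015,-.0165,.10),91)
b,d=grab('scene','scene8')
P=world('scene',d)
im=b;hsv=cv2.cvtColor(im,cv2.COLOR_RGB2HSV).astype(int)
m=(abs(P[...,2]-.046)<.005)&(np.hypot(P[...,0]-.6,P[...,1]+.017)<.1)&(((hsv[...,0]<18)&(hsv[...,1]>170))|((im.min(2)>120)&(hsv[...,1]<60)))
r=cv2.minAreaRect((P[m][:,:2]*1000).astype(np.float32));print('chip',m.sum(),np.round(r[0],1),np.round(r[1],1),round(r[2],1))
E
```

```text
n 2 t 19.4 at [0.5983 0.0313 0.1232] tips 0.008 open 0.0688
[-24.0, 1.0, 12.0] [0.0, -0.1, -0.1]
[-24.0, 1.0, 12.0] [0.0, -0.1, -0.1]
chip 590 [603.8 -17.5] [158.1  46.7] 89.9
```

View pics/scene8.png

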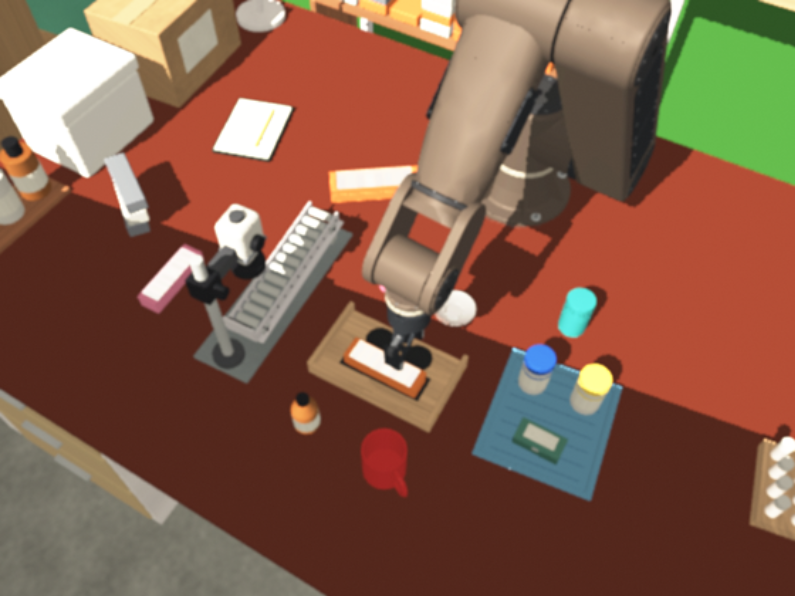

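play_rows(
  claw=[0.2,0.2,0.2,0.2],
  linear=[
    [-22,2,0],
    [-21,1,15],
    [0,0,20],
    [0,0,0],
  ],
  rotation=[
    [0,0,0],
    [0,0,0],
    [0,0,0],
    [0,0,0],
  ],
)

```text
time: 19.85
position: [0.6016, -0.0241, 0.087]
eef_rot: [[-0.005, 1.0, 0.002], [1.0, 0.005, 0.0], [0.0, 0.002, -1.0]]
wrist_force: [-0.1, 1.2, -0.1]
opening: 0.0687
```

```bash
python3 - <<'E'
from h import *
plan((.602,-.017,.032),91)
E
```

```text
n 2 t 19.85 at [ 0.6016 -0.0241  0.087 ] tips 0.008 open 0.0687
[4.0, 0.0, 27.0] [0.1, -0.0, -0.3]
[4.0, 0.0, 27.0] [0.1, -0.0, -0.3]
```

play_rows(
  claw=[0.2,0.2,0.2,0.2],
  linear=[
    [6,0,20],
    [0,0,20],
    [0,0,10],
    [0,0,0],
  ],
  rotation=[
    [0,0,0],
    [0,0,0],
    [0,0,0],
    [0,0,0],
  ],
)

```text
time: 20.25
position: [0.6022, -0.018, 0.0377]
eef_rot: [[-0.005, 1.0, 0.004], [1.0, 0.005, 0.0], [0.0, 0.004, -1.0]]
wrist_force: [-0.6, -0.4, -0.4]
opening: 0.0688
```

```bash
python3 - <<'E'
from h import *
plan((.602,-.017,.032),91)
E
```

```text
n 1 t 20.25 at [ 0.6022 -0.018   0.0377] tips 0.008 open 0.0688
[1.0, -0.0, 6.0] [0.3, -0.0, -0.7]
```

play_rows(
  claw=[0.2,0.2,0.5,0.7,0.7],
  linear=[
    [1,0,5],
    [0,0,1],
    [0,0,0],
    [0,0,0],
    [0,0,0],
  ],
  rotation=[
    [0,0,-0.5],
    [0,0,0],
    [0,0,0],
    [0,0,0],
    [0,0,0],
  ],
)

```text
time: 20.75
position: [0.6033, -0.0167, 0.0346]
eef_rot: [[-0.016, 1.0, 0.008], [1.0, 0.016, -0.0], [-0.001, 0.008, -1.0]]
wrist_force: [0.0, -0.0, -2.6]
opening: 0.0444
```

play_rows(
  claw=[0.7,0.7,0.7,0.7,0.7],
  linear=[
    [0,0,0],
    [0,0,-15],
    [0,0,-35],
    [0,0,-40],
    [0,0,0],
  ],
  rotation=[
    [0,0,0],
    [0,0,0],
    [0,0,0],
    [0,0,0],
    [0,0,0],
  ],
)

```text
time: 21.25
position: [0.602, -0.0167, 0.1293]
eef_rot: [[-0.015, 1.0, 0.006], [1.0, 0.015, -0.0], [-0.0, 0.006, -1.0]]
wrist_force: [0.4, 0.4, -3.1]
opening: 0.0448
```

```bash
python3 - <<'E'
from h import *
b,d=grab('scene','scene9');grab('top','top9')
cv2.imwrite('pics/trs.png',cv2.resize(b[130:290,130:260],None,fx=3.7,fy=3.7,interpolation=2)[:,:,::-1])
plan((.42,-.3205,.20),2.9)
E
```

```text
n 11 t 21.35 at [ 0.6003 -0.0166  0.1252] tips 0.008 open 0.0445
[-27.0, -17.0, -7.0] [-0.0, -0.0, 8.0]
[-29.0, -13.0, -7.0] [-0.0, -0.0, 8.0]
[-31.0, -9.0, -7.0] [-0.0, -0.0, 8.0]
[-32.0, -4.0, -7.0] [-0.0, -0.0, 8.0]
[-32.0, 0.0, -7.0] [-0.0, -0.0, 8.0]
[-32.0, 5.0, -7.0] [-0.0, -0.0, 8.0]
[-31.0, 9.0, -7.0] [-0.0, -0.0, 8.0]
[-29.0, 13.0, -7.0] [-0.0, -0.0, 8.0]
[-27.0, 17.0, -7.0] [-0.0, -0.0, 8.0]
[-24.0, 21.0, -7.0] [-0.0, -0.0, 8.0]
[-21.0, 24.0, -7.0] [-0.0, -0.0, 8.0]
```

View pics/scene9.png

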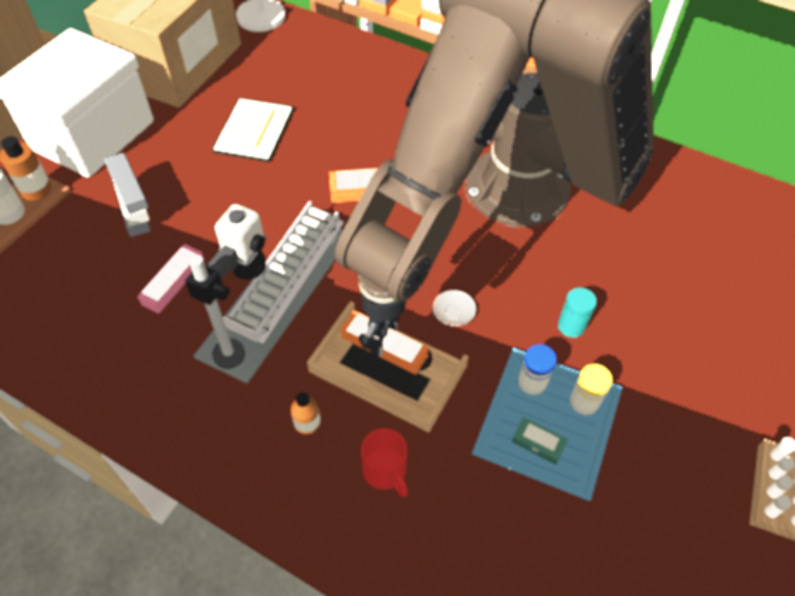

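View pics/trs.png

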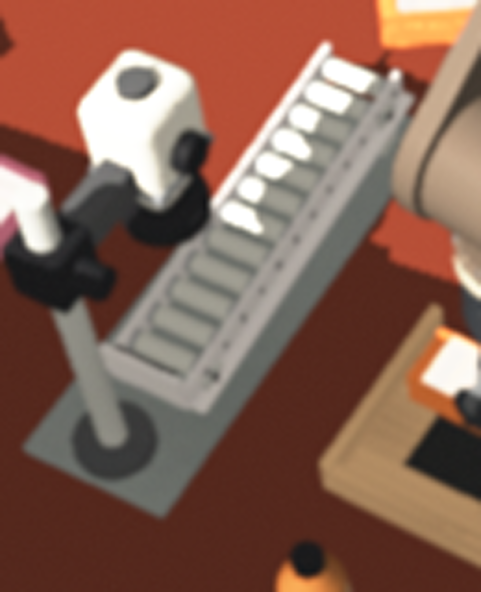

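```bash
python3 - <<'E'
from h import *
S=lambda u,v,z:(1000*ray('scene',(u+.5)/3.7-.5+130,(v+.5)/3.7-.5+130,z)[:2]).round(1)
print('rail upper tips',S(327,46,.0727),S(396,74,.0727))
print('stop',S(107,348,.05),S(200,395,.05))
for a,b,zz in(((315,60),(382,95),.066),((220,215),(266,236),.052),((191,258),(245,290),.049),((160,300),(215,338),.046)): print('roller ends',S(*a,zz),S(*b,zz),(S(*a,zz)+S(*b,zz))/2)
b,d=load('scene');P=world('scene',d)
# depth of roller region cross-sections
for n in('scene','top'):
    im,d=load(n);P=world(n,d)
    for x0 in(.36,.39,.42,.45,.48,.51,.54):
        m=(abs(P[...,0]-x0)<.012)&(P[...,1]<-.22)&(P[...,1]>-.42)&(P[...,2]>.03)&(P[...,2]<.1)
        q=P[m]*1000;zr=52-(x0-.505)*1000*np.tan(np.radians(5))
        h=q[q[:,2]>zr+3.5];print(n,x0,len(q),'rail ys',np.sort(h[:,1]).round(0)[[0,len(h)//4,len(h)//2,-len(h)//4,-1]] if len(h)>4 else '', 'rollz',np.median(q[abs(q[:,1]+320)<15][:,2]).round(1),zr.round(1))
E
```

```text
rail upper tips [ 345.9 -359.1] [ 342.9 -291.4]
stop [ 676.1 -344. ] [ 674.5 -256.9]
roller ends [ 359.6 -362.9] [ 363.7 -292.4] [ 361.65 -327.65]
roller ends [ 527.9 -343.3] [ 526.5 -299. ] [ 527.2  -321.15]
roller ends [ 573.1 -339.7] [ 577.  -284.4] [ 575.05 -312.05]
roller ends [ 617.1 -338.1] [ 624.6 -279.6] [ 620.85 -308.85]
scene 0.36 177 rail ys [-364. -357. -313. -293. -289.] rollz 64.2 64.7
scene 0.39 175 rail ys [-361. -356. -336. -302. -287.] rollz 61.0 62.1
scene 0.42 173 rail ys [-361. -354. -314. -288. -286.] rollz 58.1 59.4
scene 0.45 180 rail ys [-359. -353. -331. -289. -284.] rollz 56.1 56.8
scene 0.48 171 rail ys [-357. -354. -336. -287. -283.] rollz 55.0 54.2
scene 0.51 178 rail ys [-357. -351. -319. -285. -281.] rollz 51.2 51.6
scene 0.54 165 rail ys [-344. -317. -292. -283. -280.] rollz 48.8 48.9
top 0.36 202 rail ys [-360. -356. -335. -308. -288.] rollz 65.2 64.7
top 0.39 205 rail ys [-358. -340. -314. -290. -287.] rollz 61.8 62.1
top 0.42 186 rail ys [-358. -355. -337. -293. -285.] rollz 58.1 59.4
top 0.45 200 rail ys [-355. -352. -322. -287. -284.] rollz 55.0 56.8
top 0.48 176 rail ys [-355. -346. -314. -287. -283.] rollz 53.7 54.2
top 0.51 192 rail ys [-352. -349. -313. -284. -280.] rollz 50.6 51.6
top 0.54 182 rail ys [-353. -331. -298. -283. -279.] rollz 48.4 48.9
```

View pics/top9.png

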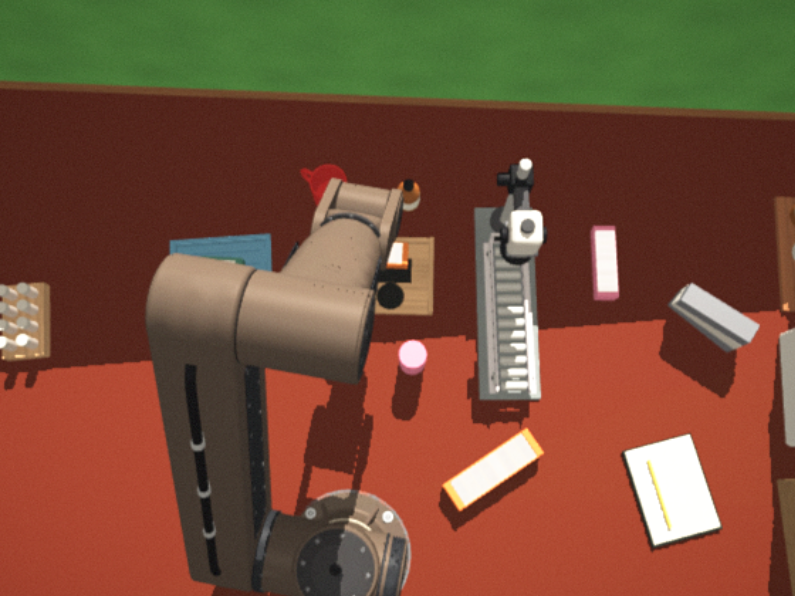

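```bash
python3 - <<'E'
from h import *
plan((.425,-.322,.15),2.9,n=12)
E
```

```text
n 12 t 21.35 at [ 0.6003 -0.0166  0.1252] tips 0.008 open 0.0445
[-25.0, -15.0, -2.0] [-0.0, -0.0, 7.3]
[-27.0, -12.0, -2.0] [-0.0, -0.0, 7.3]
[-28.0, -8.0, -2.0] [-0.0, -0.0, 7.3]
[-29.0, -4.0, -2.0] [-0.0, -0.0, 7.3]
[-29.0, -1.0, -2.0] [-0.0, -0.0, 7.3]
[-29.0, 3.0, -2.0] [-0.0, -0.0, 7.3]
[-29.0, 7.0, -2.0] [-0.0, -0.0, 7.3]
[-27.0, 10.0, -2.0] [-0.0, -0.0, 7.3]
[-26.0, 14.0, -2.0] [-0.0, -0.0, 7.3]
[-24.0, 17.0, -2.0] [-0.0, -0.0, 7.3]
[-22.0, 20.0, -2.0] [-0.0, -0.0, 7.3]
[-19.0, 22.0, -2.0] [-0.0, -0.0, 7.3]
```

play_rows(
  claw=[0.7,0.7,0.7,0.7,0.7],
  linear=[
    [-20,-12,-12],
    [-27,-12,-12],
    [-28,-8,0],
    [-29,-4,0],
    [-29,-1,0],
  ],
  rotation=[
    [0,0,7.3],
    [0,0,7.3],
    [0,0,7.3],
    [0,0,7.3],
    [0,0,7.3],
  ],
)

```text
time: 21.85
position: [0.5258, -0.138, 0.1446]
eef_rot: [[0.596, 0.803, -0.009], [0.803, -0.596, 0.003], [-0.003, -0.009, -1.0]]
wrist_force: [0.5, 0.0, -2.4]
opening: 0.0452
```

play_rows(
  claw=[0.7,0.7,0.7,0.7,0.7],
  linear=[
    [-29,3,0],
    [-29,7,0],
    [-27,10,0],
    [-26,14,0],
    [-24,17,0],
  ],
  rotation=[
    [0,0,7.3],
    [0,0,7.3],
    [0,0,7.3],
    [0,0,7.3],
    [0,0,7.3],
  ],
)

```text
time: 22.35
position: [0.4436, -0.2668, 0.1392]
eef_rot: [[0.964, 0.265, -0.019], [0.265, -0.964, 0.009], [-0.015, -0.014, -1.0]]
wrist_force: [0.8, -0.0, -2.2]
opening: 0.0448
```

```bash
python3 - <<'E'
from h import *
plan((.425,-.322,.15),2.9,-5)
E
```

```text
n 2 t 22.35 at [ 0.4436 -0.2668  0.1392] tips 0.008 open 0.0448
[-16.0, 24.0, -5.0] [-0.1, -2.0, 6.2]
[-14.0, 26.0, -5.0] [-0.1, -2.0, 6.2]
```

play_rows(
  claw=[0.7,0.7,0.7,0.7],
  linear=[
    [-14,22,-3],
    [-11,22,0],
    [0,0,0],
    [0,0,0],
  ],
  rotation=[
    [0,-2,6],
    [0,-2,5],
    [0,0,0],
    [0,0,0],
  ],
)

```text
time: 22.75
position: [0.4237, -0.3182, 0.1381]
eef_rot: [[0.994, 0.06, -0.096], [0.061, -0.998, 0.004], [-0.096, -0.01, -0.995]]
wrist_force: [0.6, 0.3, -2.2]
opening: 0.0445
```

```bash
python3 - <<'E'
from h import *
plan((.425,-.322,.10),2.9,-5)
E
```

```text
n 1 t 22.75 at [ 0.4237 -0.3182  0.1381] tips 0.008 open 0.0445
[5.0, 4.0, 38.0] [-0.5, 0.5, 0.6]
```

play_rows(
  claw=[0.7,0.7,0.7,0.7],
  linear=[
    [4,3,15],
    [0,0,18],
    [0,0,0],
    [0,0,0],
  ],
  rotation=[
    [-0.5,0.5,0.6],
    [0,0,0],
    [0,0,0],
    [0,0,0],
  ],
)

```text
time: 23.15
position: [0.425, -0.3178, 0.1025]
eef_rot: [[0.995, 0.056, -0.088], [0.057, -0.998, -0.002], [-0.088, -0.003, -0.996]]
wrist_force: [0.1, 1.2, -3.3]
opening: 0.0445
```

```bash
python3 - <<'E'
from h import *
plan((.425,-.322,.082),2.9,-5)
b,d=grab('scene','scene10')
cv2.imwrite('pics/tr10.png',cv2.resize(b[130:290,130:290],None,fx=3.7,fy=3.7,interpolation=2)[:,:,::-1])
a,d=grab('top','top10')
cv2.imwrite('pics/tt10.png',cv2.resize(a[140:290,280:420],None,fx=4,fy=4,interpolation=2)[:,:,::-1])
E
```

```text
n 1 t 23.15 at [ 0.425  -0.3178  0.1025] tips 0.008 open 0.0445
[2.0, 4.0, 20.0] [-0.2, 0.0, 0.4]
```

View pics/tr10.png

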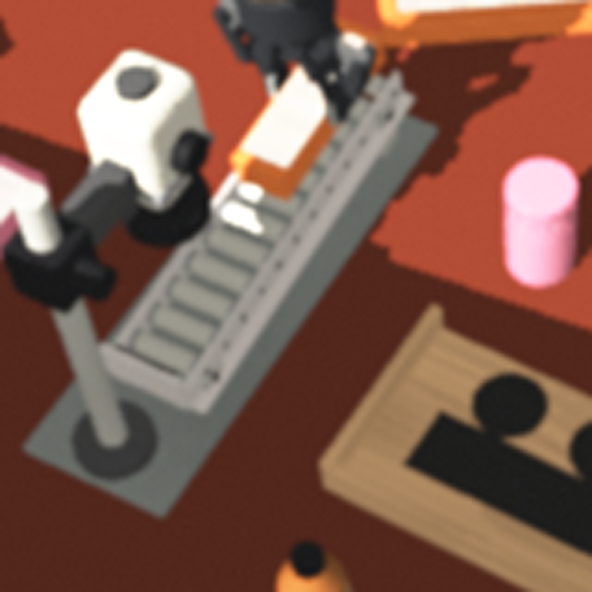

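View pics/tt10.png

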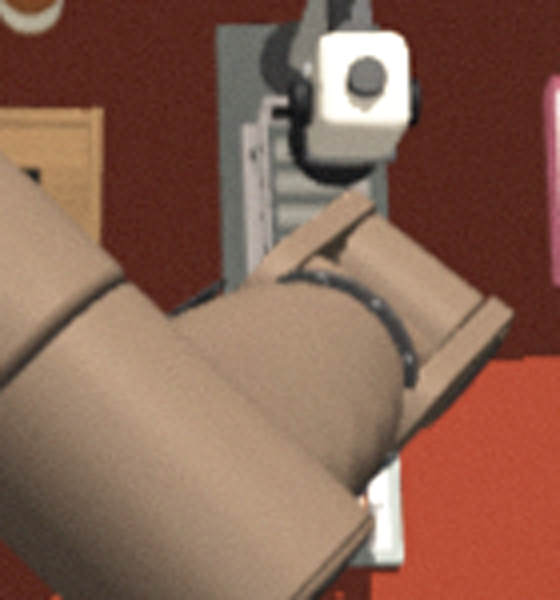

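play_rows(
  claw=[0.7,0.7,0.7,0.7],
  linear=[
    [1,4,6],
    [0,0,8],
    [0,0,0],
    [0,0,0],
  ],
  rotation=[
    [0,0,0],
    [0,0,0],
    [0,0,0],
    [0,0,0],
  ],
)

```text
time: 23.65
position: [0.4257, -0.3225, 0.0891]
eef_rot: [[0.995, 0.057, -0.085], [0.057, -0.998, -0.004], [-0.085, -0.001, -0.996]]
wrist_force: [0.7, -0.5, -2.5]
opening: 0.0445
```

play_rows(
  claw=[0.7,0.7,0.7,0.7],
  linear=[
    [0,0,4],
    [0,0,3],
    [0,0,0],
    [0,0,0],
  ],
  rotation=[
    [0,0,0.3],
    [0,0,0],
    [0,0,0],
    [0,0,0],
  ],
)

```text
time: 24.05
position: [0.4255, -0.3226, 0.0826]
eef_rot: [[0.995, 0.051, -0.084], [0.051, -0.999, -0.005], [-0.084, 0.001, -0.996]]
wrist_force: [0.1, 0.5, -1.9]
opening: 0.0447
```

play_rows(
  claw=[0.7,0.7,0.7],
  linear=[
    [0,0,2],
    [0,0,1],
    [0,0,0],
  ],
  rotation=[
    [0,0,0],
    [0,0,0],
    [0,0,0],
  ],
)

```text
time: 24.35
position: [0.4265, -0.3225, 0.0827]
eef_rot: [[0.995, 0.051, -0.08], [0.051, -0.999, -0.007], [-0.081, 0.003, -0.997]]
wrist_force: [0.1, -0.5, -0.6]
opening: 0.0445
```

```bash
python3 - <<'E'
from h import *
b,d=grab('scene','scene11')
cv2.imwrite('pics/tr11.png',cv2.resize(b[110:230,180:290],None,fx=5,fy=5,interpolation=2)[:,:,::-1])
E
```

```text
(no output)
```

View pics/tr11.png

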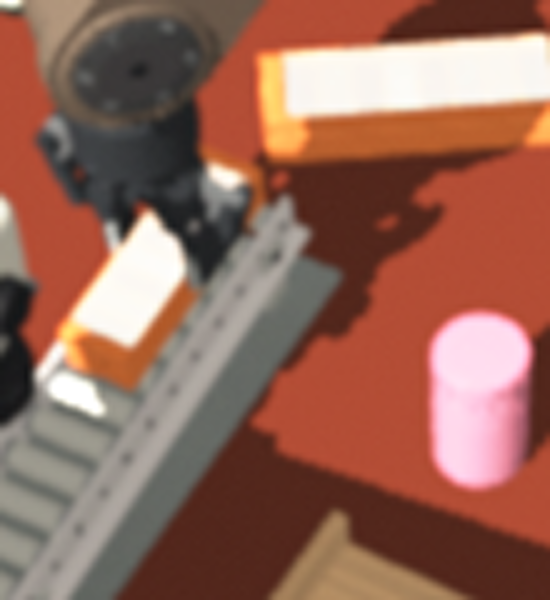

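play_rows(
  claw=[0.2,0.2,0.2,0.2,0.2],
  linear=[
    [0,0,0],
    [0,0,0],
    [0,0,0],
    [0,0,0],
    [0,0,0],
  ],
  rotation=[
    [0,0,0],
    [0,0,0],
    [0,0,0],
    [0,0,0],
    [0,0,0],
  ],
)

```text
time: 24.9
position: [0.4263, -0.323, 0.082]
eef_rot: [[0.995, 0.051, -0.081], [0.05, -0.999, -0.007], [-0.081, 0.003, -0.997]]
wrist_force: [0.3, -0.2, -0.2]
opening: 0.0683
```

play_rows(
  claw=[0.2,0.2,0.2,0.2,0.2],
  linear=[
    [0,0,0],
    [0,0,-10],
    [0,0,-25],
    [0,0,-25],
    [0,0,0],
  ],
  rotation=[
    [0,0,0],
    [0,0,0],
    [0,0,0],
    [0,0,0],
    [0,0,0],
  ],
)

```text
time: 25.4
position: [0.4314, -0.3225, 0.145]
eef_rot: [[0.995, 0.051, -0.082], [0.05, -0.999, -0.006], [-0.082, 0.002, -0.997]]
wrist_force: [-0.6, 0.2, 0.3]
opening: 0.0683
```

```bash
python3 - <<'E'
from h import *
b,d=grab('scene','scene12')
plan((.48,-.1,.19),45)
E
```

```text
n 5 t 25.45 at [ 0.4309 -0.3221  0.1437] tips 0.008 open 0.0685
[11.0, -44.0, -10.0] [-0.3, 0.9, -8.4]
[18.0, -42.0, -10.0] [-0.3, 0.9, -8.4]
[24.0, -39.0, -10.0] [-0.3, 0.9, -8.4]
[29.0, -35.0, -10.0] [-0.3, 0.9, -8.4]
[34.0, -30.0, -10.0] [-0.3, 0.9, -8.4]
```

View pics/scene12.png

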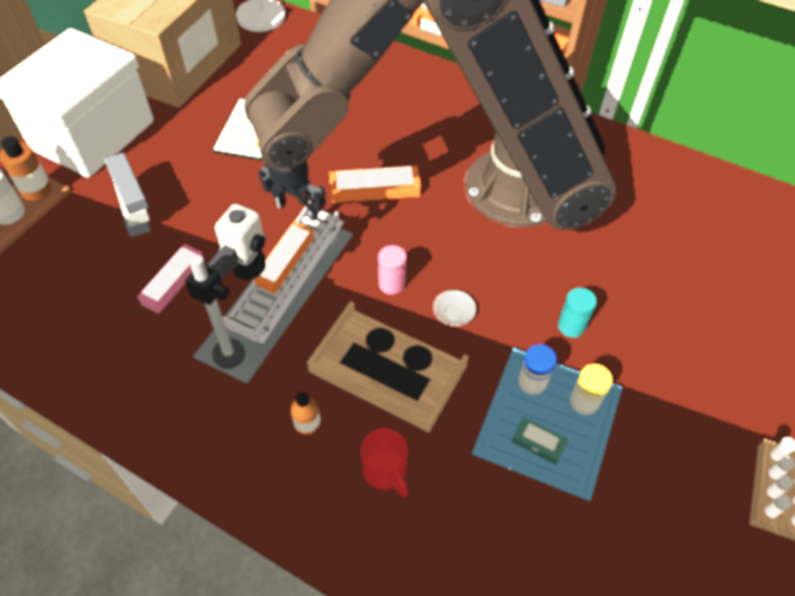

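The tray is rolling down the track. I'm going back for the slide box.

play_rows(
  claw=[0.2,0.2,0.2,0.2,0.2],
  linear=[
    [0,-20,-20],
    [5,-35,-15],
    [10,-40,0],
    [15,-40,0],
    [20,-35,0],
  ],
  rotation=[
    [0,0,0],
    [0,1.5,-4],
    [0,1.5,-8],
    [0,1.5,-8],
    [0,0,-8],
  ],
)

```text
time: 25.95
position: [0.4487, -0.1411, 0.1768]
eef_rot: [[0.854, 0.52, -0.006], [0.52, -0.854, 0.013], [0.002, -0.014, -1.0]]
wrist_force: [0.8, 0.3, -0.7]
opening: 0.0679
```

```bash
python3 - <<'E'
from h import *
plan((.587,.308,.15),90.5,n=12)
E
```

```text
n 12 t 25.95 at [ 0.4487 -0.1411  0.1768] tips 0.008 open 0.0679
[29.0, -26.0, 3.0] [-0.1, -0.0, -4.9]
[31.0, -23.0, 3.0] [-0.1, -0.0, -4.9]
[33.0, -21.0, 3.0] [-0.1, -0.0, -4.9]
[35.0, -18.0, 3.0] [-0.1, -0.0, -4.9]
[36.0, -15.0, 2.0] [-0.1, -0.0, -4.9]
[37.0, -11.0, 2.0] [-0.1, -0.0, -4.9]
[38.0, -8.0, 2.0] [-0.1, -0.0, -4.9]
[39.0, -5.0, 2.0] [-0.1, -0.0, -4.9]
[39.0, -1.0, 2.0] [-0.1, -0.0, -4.9]
[39.0, 2.0, 2.0] [-0.1, -0.0, -4.9]
[39.0, 5.0, 2.0] [-0.1, -0.0, -4.9]
[38.0, 9.0, 2.0] [-0.1, -0.0, -4.9]
```

play_rows(
  claw=[0.2,0.2,0.2,0.2,0.2],
  linear=[
    [29,-26,0],
    [31,-23,0],
    [33,-21,0],
    [35,-18,0],
    [36,-15,0],
  ],
  rotation=[
    [0,0,-4.9],
    [0,0,-4.9],
    [0,0,-4.9],
    [0,0,-4.9],
    [0,0,-4.9],
  ],
)

```text
time: 26.45
position: [0.5016, 0.0545, 0.1768]
eef_rot: [[0.546, 0.838, -0.01], [0.838, -0.545, 0.014], [0.006, -0.016, -1.0]]
wrist_force: [0.4, -0.9, -0.3]
opening: 0.0682
```

play_rows(
  claw=[0.2,0.2,0.2,0.2,0.2],
  linear=[
    [37,-11,0],
    [38,-8,0],
    [39,-5,0],
    [39,-1,0],
    [39,2,0],
  ],
  rotation=[
    [0,0,-4.9],
    [0,0,-4.9],
    [0,0,-4.9],
    [0,0,-4.9],
    [0,0,-4.9],
  ],
)

```text
time: 26.95
position: [0.5544, 0.25, 0.1752]
eef_rot: [[0.13, 0.991, -0.015], [0.991, -0.13, 0.013], [0.01, -0.017, -1.0]]
wrist_force: [0.7, 0.5, -0.1]
opening: 0.0681
```

```bash
python3 - <<'E'
from h import *
plan((.586,.308,.10),90.5)
b,d=grab('scene','scene13')
P=world('scene',d);im=b;hsv=cv2.cvtColor(im,cv2.COLOR_RGB2HSV).astype(int)
g=(hsv[...,0]>60)&(hsv[...,0]<98)&(hsv[...,1]>60)|((im.min(2)>120)&(hsv[...,1]<60))
m=(abs(P[...,2]-.037)<.005)&(np.hypot(P[...,0]-.587,P[...,1]-.307)<.07)&g
r=cv2.minAreaRect((P[m][:,:2]*1000).astype(np.float32));print('box',m.sum(),np.round(r[0],1),np.round(r[1],1),round(r[2],1))
E
```

```text
n 2 t 26.95 at [0.5544 0.25   0.1752] tips 0.008 open 0.0681
[30.0, 13.0, 38.0] [-0.5, -0.3, -4.0]
[30.0, 14.0, 38.0] [-0.5, -0.3, -4.0]
box 502 [587.6 303.8] [89.3 46.9] 89.0
```

View pics/scene13.png

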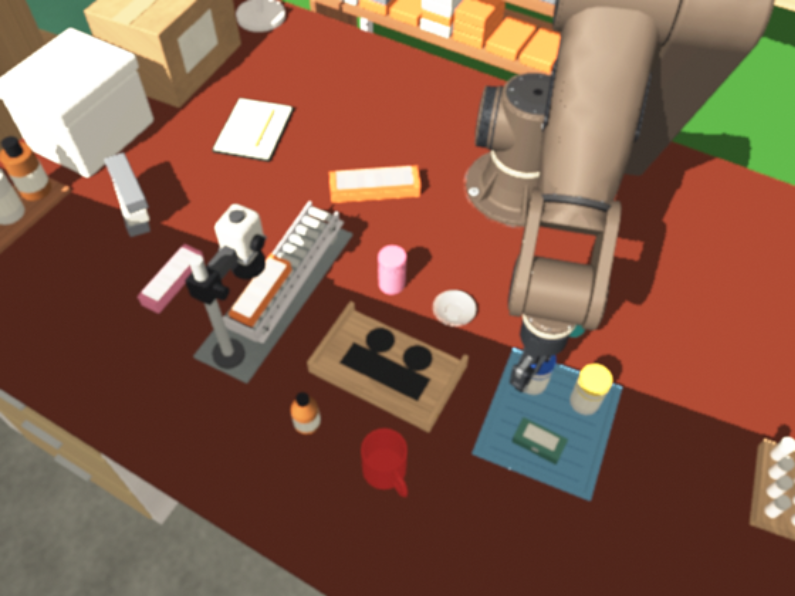

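play_rows(
  claw=[0.2,0.2,0.2,0.2,0.2],
  linear=[
    [26,13,0],
    [24,14,20],
    [0,0,35],
    [0,0,20],
    [0,0,0],
  ],
  rotation=[
    [-0.5,-0.3,-4],
    [-0.5,-0.3,-3.5],
    [0,0,0],
    [0,0,0],
    [0,0,0],
  ],
)

```text
time: 27.5
position: [0.5862, 0.3071, 0.0939]
eef_rot: [[-0.018, 1.0, 0.0], [1.0, 0.018, 0.001], [0.001, 0.0, -1.0]]
wrist_force: [-0.7, -1.0, 0.2]
opening: 0.0683
```

```bash
python3 - <<'E'
from h import *
plan((.586,.3065,.0235),90.5)
E
```

```text
n 2 t 27.5 at [0.5862 0.3071 0.0939] tips 0.008 open 0.0683
[-0.0, -0.0, 35.0] [0.0, -0.0, 0.3]
[-0.0, -0.0, 35.0] [0.0, -0.0, 0.3]
```

play_rows(
  claw=[0.2,0.2,0.2,0.2,0.2],
  linear=[
    [0,0,25],
    [0,0,25],
    [0,0,10],
    [0,0,2],
    [0,0,0],
  ],
  rotation=[
    [0,0,0],
    [0,0,0],
    [0,0,0],
    [0,0,0],
    [0,0,0],
  ],
)

```text
time: 28.0
position: [0.587, 0.3067, 0.0328]
eef_rot: [[-0.017, 1.0, 0.001], [1.0, 0.017, 0.001], [0.001, 0.001, -1.0]]
wrist_force: [-0.0, 0.4, 0.2]
opening: 0.0685
```

play_rows(
  claw=[0.5,0.7,0.7,0.7,0.7],
  linear=[
    [0,0,0],
    [0,0,0],
    [0,0,0],
    [0,0,0],
    [0,0,0],
  ],
  rotation=[
    [0,0,0],
    [0,0,0],
    [0,0,0],
    [0,0,0],
    [0,0,0],
  ],
)

```text
time: 28.5
position: [0.5883, 0.3071, 0.0372]
eef_rot: [[-0.017, 1.0, 0.006], [1.0, 0.017, 0.003], [0.003, 0.006, -1.0]]
wrist_force: [0.2, 1.0, -2.0]
opening: 0.042
```

play_rows(
  claw=[0.2,0.2,0.2,0.2,0.2],
  linear=[
    [0,0,0],
    [0,0,0],
    [-1,0,10],
    [0,0,6],
    [0,0,0],
  ],
  rotation=[
    [0,0,0],
    [0,0,0],
    [0,0,0],
    [0,0,0],
    [0,0,0],
  ],
)

```text
time: 29.0
position: [0.5886, 0.3061, 0.0199]
eef_rot: [[-0.017, 1.0, 0.006], [1.0, 0.017, 0.003], [0.003, 0.006, -1.0]]
wrist_force: [0.3, 0.2, 0.5]
opening: 0.0678
```

```bash
python3 - <<'E'
from h import *
b,d=grab('scene','scene14')
cv2.imwrite('pics/b14.png',cv2.resize(b[240:360,320:440],None,fx=5,fy=5,interpolation=2)[:,:,::-1])
E
```

```text
(no output)
```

View pics/b14.png

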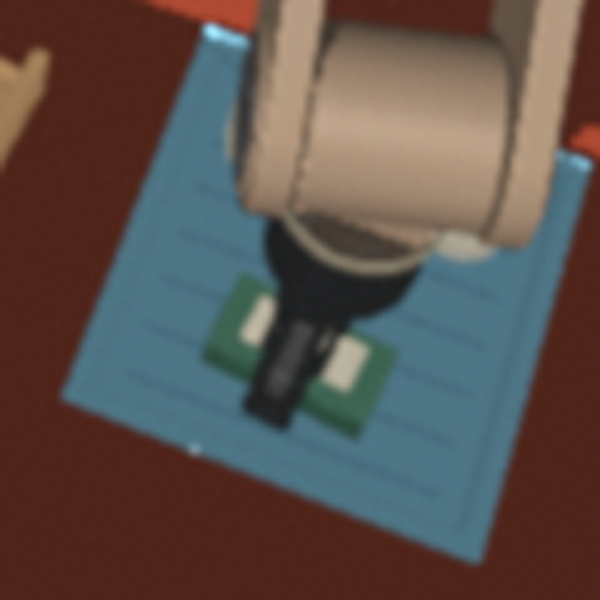

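play_rows(
  claw=[0.5,0.7,0.7,0.7,0.7],
  linear=[
    [0,0,0],
    [0,0,0],
    [0,0,0],
    [0,0,0],
    [0,0,0],
  ],
  rotation=[
    [0,0,0],
    [0,0,0],
    [0,0,0],
    [0,0,0],
    [0,0,0],
  ],
)

```text
time: 29.55
position: [0.5886, 0.3062, 0.0205]
eef_rot: [[-0.017, 1.0, 0.006], [1.0, 0.016, 0.003], [0.003, 0.006, -1.0]]
wrist_force: [-0.4, 0.4, -2.1]
opening: 0.0431
```

```bash
python3 - <<'E'
from h import *
im,d=load('scene');P=world('scene',d)
m=(im.max(2)<48)&(abs(P[...,2]-.012)<.007)&(P[...,0]>.57)&(P[...,0]<.65)&(abs(P[...,1]+.017)<.11)
r=cv2.minAreaRect((P[m][:,:2]*1000).astype(np.float32));print('strip',m.sum(),np.round(r[0],1),np.round(r[1],1),round(r[2],1),P[m].mean(0)*1000)
a,_=cv2.findContours(m.astype(np.uint8),0,2)[0:2]
plan((.602,-.0175,.15),91)
E
```

```text
strip 949 [598.2 -17.7] [ 57.8 169.2] 0.8 [600.81691654 -16.37710294  13.10830069]
n 8 t 29.55 at [0.5886 0.3062 0.0205] tips 0.008 open 0.0431
[-40.0, 1.0, -16.0] [0.0, -0.0, -0.0]
[-40.0, 1.0, -16.0] [0.0, -0.0, -0.0]
[-40.0, 1.0, -16.0] [0.0, -0.0, -0.0]
[-40.0, 1.0, -16.0] [0.0, -0.0, -0.0]
[-40.0, 1.0, -16.0] [0.0, -0.0, -0.0]
[-40.0, 1.0, -16.0] [0.0, -0.0, -0.0]
[-40.0, 1.0, -16.0] [0.0, -0.0, -0.0]
[-40.0, 1.0, -16.0] [0.0, -0.0, -0.0]
```

play_rows(
  claw=[0.7,0.7,0.7,0.7,0.7],
  linear=[
    [0,0,-25],
    [0,0,-40],
    [0,0,-40],
    [-20,0,0],
    [-40,1,0],
  ],
  rotation=[
    [0,0,0],
    [0,0,0],
    [0,0,0],
    [0,0,0],
    [0,0,0],
  ],
)

```text
time: 30.05
position: [0.5888, 0.2475, 0.1272]
eef_rot: [[-0.021, 1.0, 0.004], [1.0, 0.021, 0.003], [0.003, 0.004, -1.0]]
wrist_force: [-0.4, -1.6, -2.8]
opening: 0.0432
```

play_rows(
  claw=[0.7,0.7,0.7,0.7,0.7],
  linear=[
    [-42,1,0],
    [-42,1,0],
    [-42,1,0],
    [-42,1,0],
    [-42,1,0],
  ],
  rotation=[
    [0,0,0],
    [0,0,0],
    [0,0,0],
    [0,0,0],
    [0,0,0],
  ],
)

```text
time: 30.55
position: [0.5962, 0.0292, 0.1245]
eef_rot: [[-0.025, 1.0, 0.003], [1.0, 0.025, 0.003], [0.002, 0.003, -1.0]]
wrist_force: [0.3, -0.0, -1.9]
opening: 0.0427
```

```bash
python3 - <<'E'
from h import *
plan((.602,-.0165,.15),91)
E
```

```text
n 2 t 30.55 at [0.5962 0.0292 0.1245] tips 0.008 open 0.0427
[-23.0, 2.0, -13.0] [0.1, -0.1, 0.2]
[-23.0, 2.0, -13.0] [0.1, -0.1, 0.2]
```

play_rows(
  claw=[0.7,0.7,0.7,0.7,0.7],
  linear=[
    [-22,2,0],
    [-19,1,10],
    [0,0,25],
    [0,0,20],
    [0,0,0],
  ],
  rotation=[
    [0,0,0.3],
    [0,0,0.3],
    [0,0,0],
    [0,0,0],
    [0,0,0],
  ],
)

```text
time: 31.05
position: [0.5981, -0.0222, 0.0655]
eef_rot: [[-0.005, 1.0, 0.001], [1.0, 0.005, 0.002], [0.002, 0.001, -1.0]]
wrist_force: [0.1, -0.3, -0.7]
opening: 0.0428
```

```bash
python3 - <<'E'
from h import *
plan((.6005,-.0165,.0285),91)
E
```

```text
n 1 t 31.05 at [ 0.5981 -0.0222  0.0655] tips 0.008 open 0.0428
[6.0, 2.0, 37.0] [0.0, -0.1, -0.7]
```

play_rows(
  claw=[0.7,0.7,0.7,0.7,0.7],
  linear=[
    [4,2,10],
    [0,0,12],
    [0,0,6],
    [0,0,0],
    [0,0,0],
  ],
  rotation=[
    [0,0,-0.7],
    [0,0,0],
    [0,0,0],
    [0,0,0],
    [0,0,0],
  ],
)

```text
time: 31.55
position: [0.6005, -0.0174, 0.0363]
eef_rot: [[-0.019, 1.0, 0.002], [1.0, 0.019, 0.002], [0.002, 0.002, -1.0]]
wrist_force: [0.2, -0.5, -1.5]
opening: 0.043
```

play_rows(
  claw=[0.7,0.7,0.7,0.7,0.7],
  linear=[
    [0,0,4],
    [0,0,3],
    [0,0,0],
    [0,0,2],
    [0,0,0],
  ],
  rotation=[
    [0,0,0],
    [0,0,0],
    [0,0,0],
    [0,0,0],
    [0,0,0],
  ],
)

```text
time: 32.05
position: [0.601, -0.0174, 0.0278]
eef_rot: [[-0.019, 1.0, 0.004], [1.0, 0.019, 0.002], [0.002, 0.004, -1.0]]
wrist_force: [0.3, -0.3, -0.6]
opening: 0.0432
```

Contact at the expected height (0.0275). I'm releasing the box here.

play_rows(
  claw=[0.5,0.25,0.25,0.25,0.25],
  linear=[
    [0,0,0],
    [0,0,0],
    [0,0,0],
    [0,0,-20],
    [0,0,-40],
  ],
  rotation=[
    [0,0,0],
    [0,0,0],
    [0,0,0],
    [0,0,0],
    [0,0,0],
  ],
)

```text
time: 32.55
position: [0.5992, -0.0174, 0.0854]
eef_rot: [[-0.019, 1.0, -0.003], [1.0, 0.019, 0.003], [0.003, -0.003, -1.0]]
wrist_force: [0.6, 0.2, 1.2]
opening: 0.0639
```

play_rows(
  claw=[0.2,0.2,0.2,0.2,0.2],
  linear=[
    [0,0,-40],
    [30,-10,-30],
    [40,-20,-10],
    [40,-20,0],
    [40,-20,0],
  ],
  rotation=[
    [0,0,0],
    [0,0,0],
    [0,0,0],
    [0,0,0],
    [0,0,0],
  ],
)

```text
time: 33.05
position: [0.5288, 0.1311, 0.1748]
eef_rot: [[-0.012, 1.0, 0.009], [1.0, 0.012, 0.002], [0.002, 0.009, -1.0]]
wrist_force: [0.9, 1.1, -0.6]
opening: 0.0683
```

```bash
python3 - <<'E'
from h import *
plan((.471,.2435,.17),91)
b,d=grab('scene','scene15');a,dt=grab('top','top15')
cv2.imwrite('pics/r15.png',cv2.resize(b[190:310,200:350],None,fx=5,fy=5,interpolation=2)[:,:,::-1])
for n in('scene',):
    im,d=load(n);P=world(n,d)
    for nm,c in(('y',(.4675,.348)),('b',(.471,.2435))):
        m=(abs(P[...,2]-.105)<.008)&(np.hypot(P[...,0]-c[0],P[...,1]-c[1])<.045)
        Q=P[m]
        if len(Q):print(n,nm,m.sum(),(Q.mean(0)*1000).round(1),(Q.min(0)*1000).round(1),(Q.max(0)*1000).round(1))
E
```

```text
n 3 t 33.05 at [0.5288 0.1311 0.1748] tips 0.008 open 0.0683
[38.0, -19.0, 2.0] [0.2, -0.0, -0.1]
[38.0, -19.0, 2.0] [0.2, -0.0, -0.1]
[38.0, -19.0, 2.0] [0.2, -0.0, -0.1]
scene y 353 [464.2 346.5 104.6] [432.4 319.5  97.2] [491.  373.8 111.5]
scene b 333 [475.8 242.8 104.9] [444.6 215.6  97.2] [502.9 269.9 111.9]
```

View pics/r15.png

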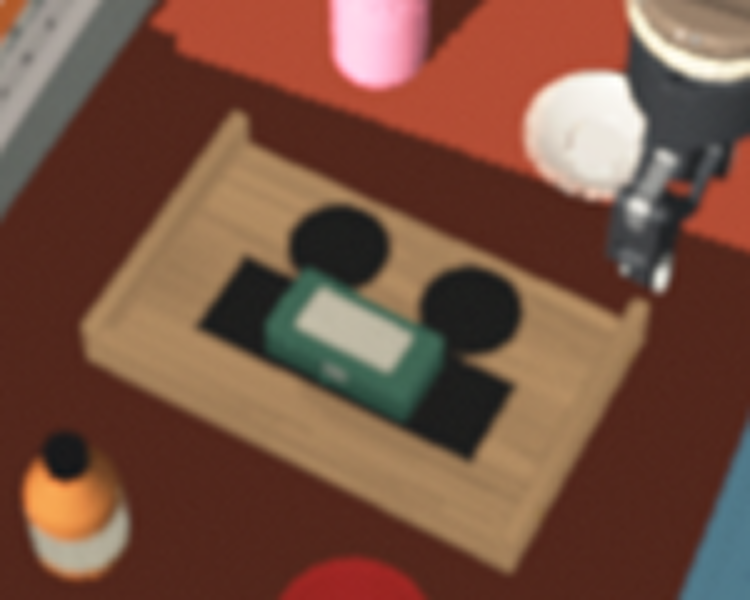

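```bash
python3 - <<'E'
from h import *
for n in('scene','top'):
    im,d=load(n);P=world(n,d)
    for c in((.54,.025),(.542,-.061)):
        m=(im.max(2)<48)&(np.hypot(P[...,0]-c[0],P[...,1]-c[1])<.038)&(abs(P[...,2]-.012)<.01)
        m=m&(P[...,0]<c[0]+.031)
        if m.sum()<30: print(n,'hidden');continue
        v,u=np.nonzero(m); pts=np.array([ray(n,a,b,.012)[:2] for a,b in zip(u,v)])*1000
        print(n,m.sum(),'mean',pts.mean(0).round(1),'min',pts.min(0).round(1),'max',pts.max(0).round(1))
E
```

```text
scene 233 mean [541.9  23.8] min [516.3  -2.5] max [570.7  49.4]
scene 204 mean [541.7 -61.9] min [518.8 -88.2] max [564.1 -36.3]
top 235 mean [540.9  24.8] min [513.2  -1.9] max [570.6  51. ]
top 244 mean [542.8 -61.2] min [516.7 -88. ] max [574.4 -35.3]
```

play_rows(
  claw=[0.2,0.2,0.2,0.2,0.2],
  linear=[
    [36,-18,0],
    [36,-19,0],
    [28,-14,0],
    [0,0,10],
    [0,0,0],
  ],
  rotation=[
    [0,0,0],
    [0,0,0],
    [0,0,0],
    [0,0,0],
    [0,0,0],
  ],
)

```text
time: 33.65
position: [0.4741, 0.2356, 0.1654]
eef_rot: [[-0.017, 1.0, 0.011], [1.0, 0.017, 0.003], [0.003, 0.011, -1.0]]
wrist_force: [-0.5, -0.3, 0.2]
opening: 0.0684
```

```bash
python3 - <<'E'
from h import *
plan((.472,.2434,.079),91)
E
```

```text
n 2 t 33.65 at [0.4741 0.2356 0.1654] tips 0.008 open 0.0684
[4.0, -1.0, 43.0] [0.3, -0.1, -0.0]
[4.0, -1.0, 43.0] [0.3, -0.1, -0.0]
```

play_rows(
  claw=[0.2,0.2,0.2,0.2,0.2],
  linear=[
    [6,-1,25],
    [0,0,35],
    [0,0,14],
    [0,0,3],
    [0,0,0],
  ],
  rotation=[
    [0.5,0,0],
    [0,0,0],
    [0,0,0],
    [0,0,0],
    [0,0,0],
  ],
)

```text
time: 34.15
position: [0.4778, 0.238, 0.0871]
eef_rot: [[-0.013, 1.0, 0.005], [1.0, 0.013, 0.004], [0.004, 0.005, -1.0]]
wrist_force: [0.1, 0.0, -0.0]
opening: 0.0681
```

play_rows(
  claw=[0.2,0.2,0.2,0.2],
  linear=[
    [4,-4,4],
    [0,0,2],
    [0,0,0],
    [0,0,0],
  ],
  rotation=[
    [0,0,0],
    [0,0,0],
    [0,0,0],
    [0,0,0],
  ],
)

```text
time: 34.55
position: [0.475, 0.2417, 0.0831]
eef_rot: [[-0.011, 1.0, 0.009], [1.0, 0.011, 0.005], [0.005, 0.009, -1.0]]
wrist_force: [-0.2, 0.2, 0.3]
opening: 0.0682
```

play_rows(
  claw=[0.3,0.5,0.6,0.6,0.6],
  linear=[
    [0,-2,0],
    [0,0,0],
    [0,0,0],
    [0,0,0],
    [0,0,0],
  ],
  rotation=[
    [-0.4,0,0],
    [0,0,0],
    [0,0,0],
    [0,0,0],
    [0,0,0],
  ],
)

```text
time: 35.05
position: [0.4725, 0.2419, 0.084]
eef_rot: [[-0.012, 1.0, 0.018], [1.0, 0.012, 0.005], [0.005, 0.018, -1.0]]
wrist_force: [-0.7, -0.0, -0.9]
opening: 0.0543
```

play_rows(
  claw=[0.3,0.28,0.28,0.5,0.6],
  linear=[
    [0,0,0],
    [0,0,0],
    [0,0,0],
    [0,0,0],
    [0,0,0],
  ],
  rotation=[
    [0,0,0],
    [0,0,0],
    [0.9,0,0],
    [0,0,0],
    [0,0,0],
  ],
)

```text
time: 35.55
position: [0.4727, 0.242, 0.0846]
eef_rot: [[-0.012, 1.0, 0.001], [1.0, 0.012, 0.005], [0.005, 0.001, -1.0]]
wrist_force: [0.1, 0.5, -2.4]
opening: 0.0547
```

play_rows(
  claw=[0.6,0.6],
  linear=[
    [0,0,0],
    [0,0,0],
  ],
  rotation=[
    [0,0,0],
    [0,0,0],
  ],
)

```text
time: 35.75
position: [0.4728, 0.242, 0.0846]
eef_rot: [[-0.012, 1.0, 0.0], [1.0, 0.012, 0.005], [0.005, 0.0, -1.0]]
wrist_force: [-1.1, 0.5, 1.3]
opening: 0.0545
```

play_rows(
  claw=[0.6,0.6,0.6,0.6,0.6],
  linear=[
    [0,0,-25],
    [0,0,-40],
    [0,0,-15],
    [-25,5,0],
    [-42,10,0],
  ],
  rotation=[
    [0,0,0],
    [0,0,0],
    [0,0,0],
    [0,0,0],
    [0,0,0],
  ],
)

```text
time: 36.25
position: [0.4878, 0.1763, 0.1662]
eef_rot: [[-0.017, 1.0, -0.002], [1.0, 0.017, 0.005], [0.005, -0.002, -1.0]]
wrist_force: [0.5, 0.8, -1.7]
opening: 0.0544
```

play_rows(
  claw=[0.6,0.6,0.6,0.6,0.6],
  linear=[
    [-44,10,0],
    [-44,10,0],
    [-44,10,0],
    [-44,10,0],
    [-42,10,0],
  ],
  rotation=[
    [0,0,0],
    [0,0,0],
    [0,0,0],
    [0,0,0],
    [0,0,0],
  ],
)

```text
time: 36.75
position: [0.5424, -0.0483, 0.165]
eef_rot: [[-0.02, 1.0, -0.002], [1.0, 0.02, 0.005], [0.005, -0.002, -1.0]]
wrist_force: [1.5, 0.3, -1.6]
opening: 0.0542
```

```bash
python3 - <<'E'
from h import *
plan((.5425,-.062,.13),90.7)
E
```

```text
n 1 t 36.75 at [ 0.5424 -0.0483  0.165 ] tips 0.008 open 0.0542
[-14.0, -0.0, 35.0] [-0.1, -0.3, 0.5]
```

play_rows(
  claw=[0.6,0.6,0.6,0.6,0.6],
  linear=[
    [-8,-1,5],
    [0,0,25],
    [0,0,25],
    [0,0,5],
    [0,0,0],
  ],
  rotation=[
    [0,-0.3,0.4],
    [0,0,0],
    [0,0,0],
    [0,0,0],
    [0,0,0],
  ],
)

```text
time: 37.25
position: [0.5422, -0.0623, 0.1027]
eef_rot: [[-0.006, 1.0, -0.001], [1.0, 0.006, -0.001], [-0.001, -0.001, -1.0]]
wrist_force: [1.1, 0.2, -1.5]
opening: 0.0544
```

```bash
python3 - <<'E'
from h import *
plan((.543,-.062,.092),90.7)
E
```

```text
n 1 t 37.25 at [ 0.5422 -0.0623  0.1027] tips 0.008 open 0.0544
[0.0, 1.0, 11.0] [-0.1, 0.0, -0.4]
```

play_rows(
  claw=[0.6,0.6,0.6,0.6,0.6],
  linear=[
    [0,0,5],
    [0,0,4],
    [0,0,0],
    [0,0,2],
    [0,0,0],
  ],
  rotation=[
    [0,0,0],
    [0,0,0],
    [0,0,0],
    [0,0,0],
    [0,0,0],
  ],
)

```text
time: 37.75
position: [0.5433, -0.0614, 0.0937]
eef_rot: [[-0.007, 1.0, 0.002], [1.0, 0.007, -0.002], [-0.002, 0.002, -1.0]]
wrist_force: [-0.9, -0.0, -1.1]
opening: 0.0545
```

play_rows(
  claw=[0.6,0.6,0.6,0.6],
  linear=[
    [0,0,2],
    [0,0,2],
    [0,0,0],
    [0,0,0],
  ],
  rotation=[
    [0,0,0],
    [0,0,0],
    [0,0,0],
    [0,0,0],
  ],
)

```text
time: 38.15
position: [0.5437, -0.0619, 0.0922]
eef_rot: [[-0.008, 1.0, 0.005], [1.0, 0.008, -0.003], [-0.003, 0.005, -1.0]]
wrist_force: [0.3, 0.2, -2.0]
opening: 0.0545
```

play_rows(
  claw=[0.6,0.6,0.4,0.28,0.25],
  linear=[
    [0,0,2],
    [0,0,0],
    [0,0,0],
    [0,0,0],
    [0,0,0],
  ],
  rotation=[
    [0,0,0],
    [0,0,0],
    [0,0,0],
    [0,0,0],
    [0,0,0],
  ],
)

```text
time: 38.65
position: [0.5441, -0.0624, 0.0914]
eef_rot: [[-0.008, 1.0, 0.006], [1.0, 0.008, -0.004], [-0.004, 0.006, -1.0]]
wrist_force: [0.9, 0.0, 0.0]
opening: 0.0641
```

play_rows(
  claw=[0.25,0.2,0.2,0.2,0.2],
  linear=[
    [0,0,-20],
    [0,0,-40],
    [0,0,-20],
    [25,-4,0],
    [42,-7,0],
  ],
  rotation=[
    [0,0,0],
    [0,0,0],
    [0,0,0],
    [0,0,0],
    [0,0,0],
  ],
)

```text
time: 39.15
position: [0.533, 0.0031, 0.1729]
eef_rot: [[-0.003, 1.0, 0.006], [1.0, 0.003, -0.003], [-0.004, 0.006, -1.0]]
wrist_force: [0.6, 0.5, -0.9]
opening: 0.0683
```

play_rows(
  claw=[0.2,0.2,0.2,0.2,0.2],
  linear=[
    [45,-9,0],
    [45,-9,0],
    [45,-9,0],
    [45,-9,0],
    [45,-9,0],
  ],
  rotation=[
    [0,0,0],
    [0,0,0],
    [0,0,0],
    [0,0,0],
    [0,0,0],
  ],
)

```text
time: 39.65
position: [0.4859, 0.2352, 0.1721]
eef_rot: [[0.001, 1.0, 0.008], [1.0, -0.001, -0.003], [-0.003, 0.008, -1.0]]
wrist_force: [0.9, -0.2, -0.2]
opening: 0.0683
```

```bash
python3 - <<'E'
from h import *
plan((.467,.348,.17),91)
b,d=grab('scene','scene16')
cv2.imwrite('pics/r16.png',cv2.resize(b[190:310,200:350],None,fx=5,fy=5,interpolation=2)[:,:,::-1])
E
```

```text
n 3 t 39.65 at [0.4859 0.2352 0.1721] tips 0.008 open 0.0683
[38.0, -6.0, 1.0] [0.1, 0.1, -0.4]
[38.0, -6.0, 1.0] [0.1, 0.1, -0.4]
[38.0, -6.0, 1.0] [0.1, 0.1, -0.4]
```

View pics/r16.png

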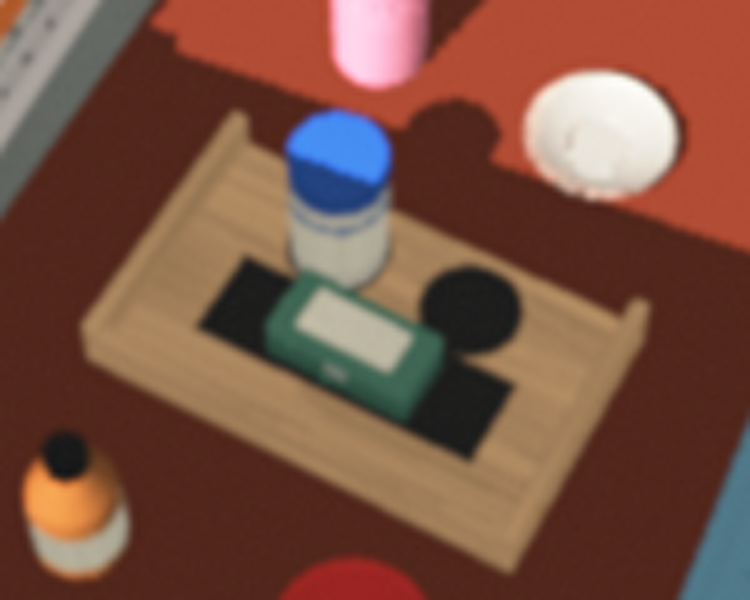

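play_rows(
  claw=[0.2,0.2,0.2,0.2,0.2],
  linear=[
    [38,-8,0],
    [38,-8,0],
    [28,-6,0],
    [0,0,10],
    [0,0,0],
  ],
  rotation=[
    [0.2,0,0],
    [0.2,0,0],
    [0,0,0],
    [0,0,0],
    [0,0,0],
  ],
)

```text
time: 40.2
position: [0.4596, 0.3514, 0.1604]
eef_rot: [[-0.007, 1.0, 0.0], [1.0, 0.007, -0.002], [-0.002, 0.0, -1.0]]
wrist_force: [-0.2, -0.6, 0.4]
opening: 0.0684
```

```bash
python3 - <<'E'
from h import *
plan((.461,.348,.084),90.5)
b,d=grab('scene','scene17')
cv2.imwrite('pics/r17.png',cv2.resize(b[220:320,350:470],None,fx=5,fy=5,interpolation=2)[:,:,::-1])
E
```

```text
n 2 t 40.2 at [0.4596 0.3514 0.1604] tips 0.008 open 0.0684
[-2.0, 1.0, 38.0] [0.0, 0.1, -0.0]
[-2.0, 1.0, 38.0] [0.0, 0.1, -0.0]
```

View pics/r17.png

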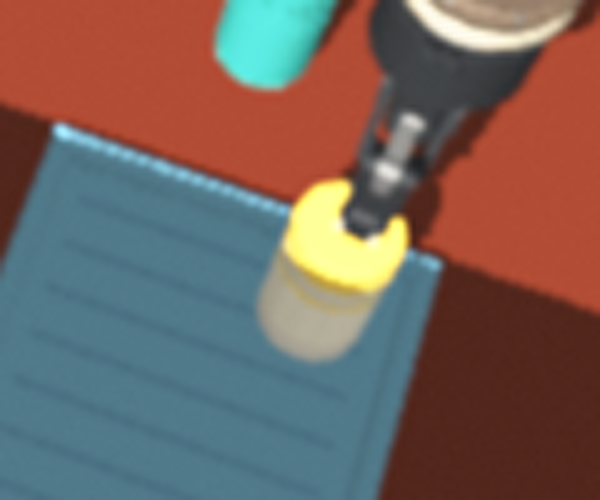

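play_rows(
  claw=[0.2,0.2,0.2,0.2,0.2],
  linear=[
    [-2,1,25],
    [0,0,30],
    [0,0,12],
    [0,0,0],
    [0,0,0],
  ],
  rotation=[
    [0,0,0],
    [0,0,0],
    [0,0,0],
    [0,0,0],
    [0,0,0],
  ],
)

```text
time: 40.75
position: [0.464, 0.3454, 0.0944]
eef_rot: [[-0.001, 1.0, 0.003], [1.0, 0.001, -0.0], [-0.0, 0.003, -1.0]]
wrist_force: [-0.1, 0.7, 0.2]
opening: 0.068
```

play_rows(
  claw=[0.2,0.2,0.2,0.2,0.2],
  linear=[
    [2,-2,6],
    [0,0,4],
    [0,0,0],
    [0,0,0],
    [0,0,0],
  ],
  rotation=[
    [0,0,0],
    [0,0,0],
    [0,0,0],
    [0,0,0],
    [0,0,0],
  ],
)

```text
time: 41.25
position: [0.4631, 0.3479, 0.0868]
eef_rot: [[-0.001, 1.0, 0.007], [1.0, 0.001, 0.002], [0.002, 0.007, -1.0]]
wrist_force: [0.1, 0.4, 0.5]
opening: 0.0682
```

play_rows(
  claw=[0.3,0.4,0.5,0.6,0.6],
  linear=[
    [0,0,0],
    [0,0,0],
    [0,0,0],
    [0,0,0],
    [0,0,0],
  ],
  rotation=[
    [0.2,0,0],
    [0,0,0],
    [0,0,0],
    [0,0,0],
    [0,0,0],
  ],
)

```text
time: 41.75
position: [0.4629, 0.3481, 0.0876]
eef_rot: [[-0.001, 1.0, 0.004], [1.0, 0.001, 0.002], [0.002, 0.004, -1.0]]
wrist_force: [-0.9, 0.1, 0.6]
opening: 0.0543
```

play_rows(
  claw=[0.6,0.6,0.6,0.6,0.6],
  linear=[
    [0,0,-25],
    [0,0,-40],
    [0,0,-15],
    [-25,6,0],
    [-42,11,0],
  ],
  rotation=[
    [0,0,0],
    [0,0,0],
    [0,0,0],
    [0,0,0],
    [0,0,0],
  ],
)

```text
time: 42.25
position: [0.4788, 0.2825, 0.169]
eef_rot: [[-0.006, 1.0, 0.002], [1.0, 0.006, 0.001], [0.001, 0.002, -1.0]]
wrist_force: [0.6, -0.8, -2.9]
opening: 0.0546
```

play_rows(
  claw=[0.6,0.6,0.6,0.6,0.6],
  linear=[
    [-45,11,0],
    [-45,11,0],
    [-45,11,0],
    [-45,11,0],
    [-45,11,0],
  ],
  rotation=[
    [0,0,0],
    [0,0,0],
    [0,0,0],
    [0,0,0],
    [0,0,0],
  ],
)

```text
time: 42.75
position: [0.5361, 0.0506, 0.1685]
eef_rot: [[-0.011, 1.0, 0.002], [1.0, 0.011, 0.002], [0.002, 0.002, -1.0]]
wrist_force: [0.6, 1.3, -3.1]
opening: 0.0544
```

```bash
python3 - <<'E'
from h import *
plan((.542,.0245,.16),90.5)
E
```

```text
n 1 t 42.75 at [0.5361 0.0506 0.1685] tips 0.008 open 0.0544
[-26.0, 6.0, 8.0] [0.1, -0.1, 0.1]
```

play_rows(
  claw=[0.6,0.6,0.6,0.6,0.6],
  linear=[
    [-18,4,0],
    [0,0,15],
    [0,0,25],
    [0,0,15],
    [0,0,0],
  ],
  rotation=[
    [0,0,0],
    [0,0,0],
    [0,0,0],
    [0,0,0],
    [0,0,0],
  ],
)

```text
time: 43.25
position: [0.542, 0.0244, 0.1114]
eef_rot: [[-0.001, 1.0, 0.003], [1.0, 0.001, 0.001], [0.001, 0.003, -1.0]]
wrist_force: [-0.4, 0.6, -2.0]
opening: 0.0538
```

```bash
python3 - <<'E'
from h import *
plan((.542,.0245,.0946),90.5)
E
```

```text
n 1 t 43.25 at [0.542  0.0244 0.1114] tips 0.008 open 0.0538
[0.0, -0.0, 17.0] [0.2, -0.0, -0.4]
```

play_rows(
  claw=[0.6,0.6,0.6,0.6,0.6],
  linear=[
    [0,0,6],
    [0,0,5],
    [0,0,2],
    [0,0,0],
    [0,0,0],
  ],
  rotation=[
    [0,0,0],
    [0,0,0],
    [0,0,0],
    [0,0,0],
    [0,0,0],
  ],
)

```text
time: 43.75
position: [0.5427, 0.0248, 0.0992]
eef_rot: [[-0.002, 1.0, 0.005], [1.0, 0.002, 0.001], [0.001, 0.005, -1.0]]
wrist_force: [0.0, -0.3, -2.5]
opening: 0.0543
```

play_rows(
  claw=[0.6,0.6,0.6,0.6],
  linear=[
    [0,0,2],
    [0,0,2],
    [0,0,0],
    [0,0,0],
  ],
  rotation=[
    [0,0,0],
    [0,0,0],
    [0,0,0],
    [0,0,0],
  ],
)

```text
time: 44.15
position: [0.543, 0.025, 0.0955]
eef_rot: [[-0.002, 1.0, 0.006], [1.0, 0.002, 0.001], [0.001, 0.006, -1.0]]
wrist_force: [-0.2, 0.2, -2.5]
opening: 0.0546
```

play_rows(
  claw=[0.6,0.6,0.6,0.6],
  linear=[
    [0,0,2],
    [0,0,0],
    [0,0,1],
    [0,0,0],
  ],
  rotation=[
    [0,0,0],
    [0,0,0],
    [0,0,0],
    [0,0,0],
  ],
)

```text
time: 44.55
position: [0.5433, 0.0248, 0.0946]
eef_rot: [[-0.002, 1.0, 0.008], [1.0, 0.002, 0.0], [0.0, 0.008, -1.0]]
wrist_force: [0.3, 0.4, -2.4]
opening: 0.0541
```

At the predicted contact height (0.0946). One more small nudge, then release and retreat.

play_rows(
  claw=[0.6,0.6,0.4,0.28,0.25],
  linear=[
    [0,0,2],
    [0,0,0],
    [0,0,0],
    [0,0,0],
    [0,0,0],
  ],
  rotation=[
    [0,0,0],
    [0,0,0],
    [0,0,0],
    [0,0,0],
    [0,0,0],
  ],
)

```text
time: 45.05
position: [0.5437, 0.0247, 0.0944]
eef_rot: [[-0.003, 1.0, 0.01], [1.0, 0.003, -0.0], [-0.0, 0.01, -1.0]]
wrist_force: [0.0, -0.1, -0.5]
opening: 0.0639
```

play_rows(
  claw=[0.25,0.2,0.2,0.2,0.2],
  linear=[
    [0,0,-20],
    [0,0,-40],
    [0,0,-40],
    [30,-5,-10],
    [42,-5,0],
  ],
  rotation=[
    [0,0,0],
    [0,0,0],
    [0,0,0],
    [0,0,0],
    [0,0,0],
  ],
)

```text
time: 45.55
position: [0.5333, 0.0949, 0.2069]
eef_rot: [[0.003, 1.0, 0.008], [1.0, -0.003, 0.0], [0.0, 0.008, -1.0]]
wrist_force: [1.2, -0.1, -0.2]
opening: 0.0681
```

play_rows(
  claw=[0.2,0.2,0.2,0.2,0.2],
  linear=[
    [45,-5,0],
    [45,-5,0],
    [45,-5,0],
    [45,-5,0],
    [30,-3,0],
  ],
  rotation=[
    [0,0,0],
    [0,0,0],
    [0,0,0],
    [0,0,0],
    [0,0,0],
  ],
)

```text
time: 46.05
position: [0.5101, 0.3135, 0.2077]
eef_rot: [[0.005, 1.0, 0.011], [1.0, -0.005, 0.001], [0.001, 0.011, -1.0]]
wrist_force: [0.2, -0.5, 0.3]
opening: 0.0684
```

```bash
python3 - <<'E'
from h import *
b,d=grab('scene','scene18');a,_=grab('top','top18')
cv2.imwrite('pics/r18.png',cv2.resize(b[130:310,100:350],None,fx=3.1,fy=3.1,interpolation=2)[:,:,::-1])
cv2.imwrite('pics/t18.png',cv2.resize(a[110:280,200:400],None,fx=3.5,fy=3.5,interpolation=2)[:,:,::-1])
for n in('scene','top'):
    im,d=load(n);P=world(n,d);hsv=cv2.cvtColor(im,cv2.COLOR_RGB2HSV).astype(int)
    for nm,c in(('y',(.541,.0245)),('b',(.5425,-.0615))):
        m=(abs(P[...,2]-.112)<.008)&(np.hypot(P[...,0]-c[0],P[...,1]-c[1])<.04);Q=P[m]*1000
        print(n,nm,((Q.min(0)+Q.max(0))/2).round(1))
    g=(hsv[...,0]>60)&(hsv[...,0]<98)&(hsv[...,1]>60)|((im.min(2)>120)&(hsv[...,1]<60))
    m=(abs(P[...,2]-.044)<.006)&(np.hypot(P[...,0]-.6,P[...,1]+.0175)<.06)&g
    r=cv2.minAreaRect((P[m][:,:2]*1000).astype(np.float32));print(n,'box',np.round(r[0],1),np.round(r[1],1),round(r[2],1))
    m=(P[...,2]>.06)&(P[...,2]<.1)&(P[...,0]>.45)&(abs(P[...,1]+.315)<.05)&(((hsv[...,0]<18)&(hsv[...,1]>150))|(im.min(2)>150))
    Q=P[m]*1000;print(n,'chip',m.sum(),Q.min(0).round(),Q.max(0).round())
    for nm,z0,z1,c in(('mug',.07,.1,(.775,.085)),('bottle',.05,.12,(.765,-.09)),('dish',.005,.03,(.4,.033))):
        m=(P[...,2]>z0)&(P[...,2]<z1)&(np.hypot(P[...,0]-c[0],P[...,1]-c[1])<.06);Q=P[m]*1000;print(n,nm,m.sum(),np.median(Q,0).round() if len(Q) else '')
E
```

```text
scene y [542.6  24.1 111.7]
scene b [545.9 -61.9 111.9]
scene box [586.8 -19.4] [101.9  79.8] 86.4
scene chip 851 [ 454. -359.   60.] [ 684. -275.   94.]
scene mug 355 [780.  85.  84.]
scene bottle 320 [775. -85.  77.]
scene dish 532 [394.  30.  11.]
top y [541.2  24.  111.8]
top b [544.  -61.8 111.9]
top box [599.2 -16.7] [41.8 89.1] 0.5
top chip 564 [ 451. -355.   60.] [ 717. -288.   94.]
top mug 217 [780.  86.  83.]
top bottle 226 [757. -91.  74.]
top dish 585 [400.  35.  11.]
```

View pics/r18.png

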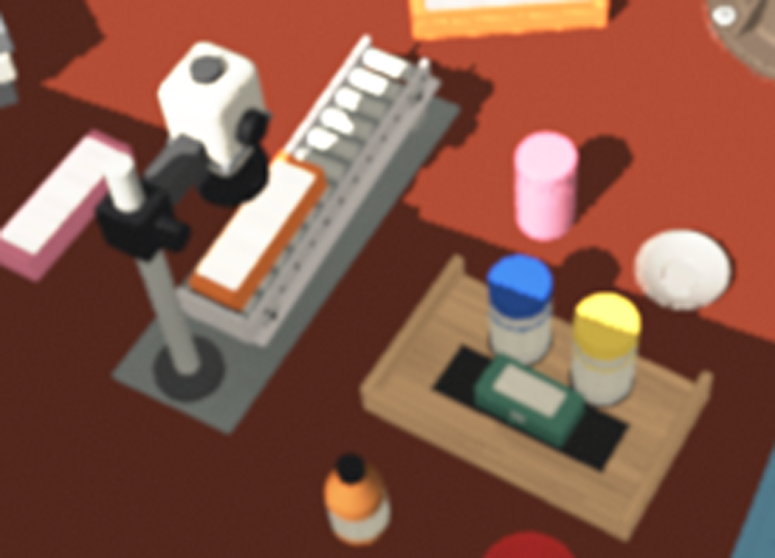

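View pics/t18.png

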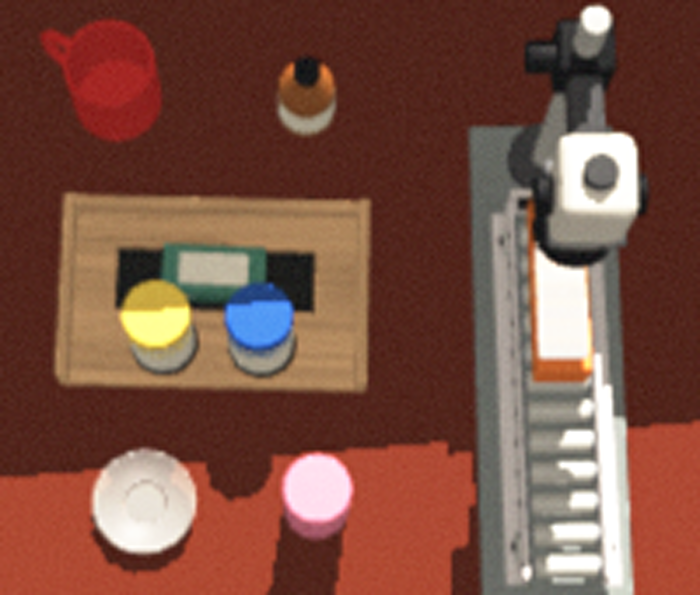

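```bash
python3 - <<'E'
from h import *
b,d=load('scene')
cv2.imwrite('pics/stop18.png',cv2.resize(b[170:250,140:220],None,fx=7,fy=7,interpolation=2)[:,:,::-1])
S=lambda u,v,z:(1000*ray('scene',(u+.5)/3.1-.5+100,(v+.5)/3.1-.5+130,z)[:2]).round(1)
# tray top z: origin z at stop 46 underside centre, top 80 centre, +-7 at ends
print('upper end top',S(288,156,.087),S(327,176,.087),'lower end top',S(194,272,.073),S(236,296,.073))
im0=cv2.imread('pics/scene13.png');im1=cv2.imread('pics/scene18.png')
print('diff track 13 vs 18',np.abs(im0[240:340,220:300].astype(int)-im1[240:340,220:300]).mean())
E
```

```text
upper end top [ 518.8 -331.6] [ 519.8 -286.1] lower end top [ 663.8 -335.2] [ 665.6 -286.6]
diff track 13 vs 18 1.2701666666666667
```

View pics/stop18.png

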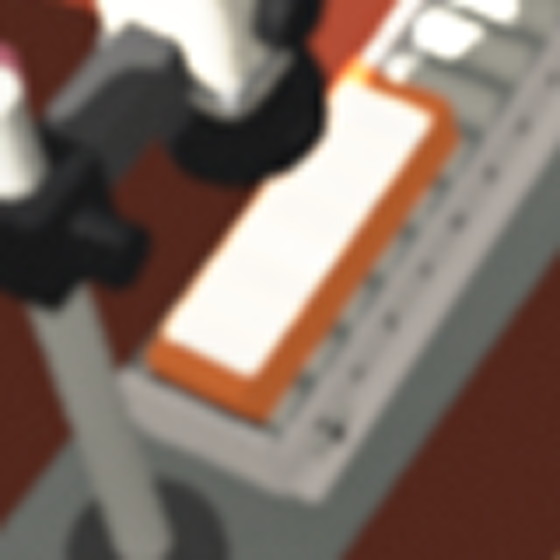

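The tray sits against the stop plate and hasn't moved since the earlier picture. The jars, box and bystanders are all in place, so I'm handing in.

```bash
python3 -c "
from rig import hand_in,telemetry
print(telemetry.sense()['time'],hand_in())"
```

```text
the job is handed in; nothing more can be done
46.15 None
```

The job is handed in at 46 s of the 144 s allowed. I cleared both jars and the slide box into the blue side tray, then released the chip tray on the upper end of the track. After that I put the slide box on the rubber strip and each jar back on its own pad.

**Last checks:**
- **Chip tray:** it lies against the stop under the microscope and did not move between two pictures about 19 s apart.
- **Jars:** both stand upright, with their lids within about 2–3 mm of the pad centres I measured.
- **Slide box:** it lies lengthwise on the strip, label up. The top camera put it at (0.599, -0.017), about on the strip's centre. The scene camera's box fit failed because the jars were in view, so I did not use it.
- **Bystanders:** the mug, bottle and dish look untouched in the pictures.

**Things that went less smoothly:**
- **Force while setting down the yellow jar:** it was pressed into the side tray with a 63 N wrist reading for a moment, against the 120 N limit.
- **First grasp of the yellow jar:** something touched the gripper on the way down (about 17 N), possibly the blue jar's lid. I straightened the gripper and gripped the jar again.
- **Slide box in the side tray:** my first grip there was too high, so I released it and gripped lower.
- **Camera disagreement:** the two cameras differed by up to about 5 mm, so I relied mostly on the arm's own readings and on averages.

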